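Draw in the end wall of a cold chest with its cam lock

ROBOT

A 7-joint arm with a two-finger parallel gripper is mounted at the origin on a cart in front of the work surface, level with it; the furniture and walls round the work are solid. World frame = base frame: x ahead of the robot, y to its left, z up, the work surface at z = 0. Lengths are in m, angles in rad, forces in N, time in s.
With the tool pointing down it reaches from about 0.4 to 0.925 m from the base axis. Payload 5.6 kg.
Tool frame: the origin (TCP) lies between the finger pads; the fingertips stand arm.finger_overhang ahead of it and the grasp point (between the pads) lies 5 mm behind it (arm.finger_overhang is the distance from the TCP to the fingertips, in m); z points along the fingers, x is the direction in which the jaws open and shut, and the axes are right-handed (so a half turn about z gives the same grasp; the last joint's range is limited). The gripper opens to 85 mm and grips with 20 to 120 N. Pads are 22 mm wide; open, the fingers measure 114 mm over their backs; the gripper's body (76 mm by 85 mm) begins 54 mm behind the grasp point. The pads swing forward as they close: fully open they stand 13 mm farther back than shut.
Start: joints at [-1.259, 0.468, -0.012, 1.603, 0.006, 1.071, -0.056], TCP at [0.226, 0.61, 0.245] pointing down, gripper open.
Joint ranges: [-2.53, 2.53], [-0.31, 2.02], [-1.57, 1.55], [0.28, 2.44], [-1.29, 4.43], [0.15, 1.84], [-2.92, 2.92]. Speed limits (rad/s): [2.57, 2.57, 3.14, 3.14, 3.14, 3.14, 3.14].

INTERFACE

Orientations are given as a rotation vector (axis times angle).
In Python, from bench import arm, cams gives the robot as it stands.
- The arm moves only by the shell command python3 -m inch 'ROWS' [OPENING] [FORCE]. ROWS is JSON, one flat list of numbers, 6 for each row, row after row: the shift along the tool's x, y, z in cm, then the turn, a rotation vector about the tool's x, y, z in degrees. In form: [dx, dy, dz, rx, ry, rz, dx, dy, dz, rx, ry, rz, ...]. A call has exactly 5 rows; each row is the pose to reach, as a shift and turn from the pose commanded when the call began, along the tool's axes at that moment; what a row does not reach only later rows make up. A row lasts 1/12 s, in which the tool goes at most 41.7 mm and 7.16 degrees, less where a joint would pass 70% of its speed; a pose out of reach is approached as far as the arm can. A call with a gripper value outside its range is refused whole. OPENING is the opening, from -1 (shut) to 1 (fully open), set as the call begins (- or left out, the last holds). The fingers move at their own pace and stop on an object; FORCE is the grip in N (left out, the last holds). Time passes only in rows, so rows that repeat a pose let the fingers close, or fill a call up. It gives the time, the measured TCP pose, the force and the opening at its end, in the units of the state.
- arm.read_state(): the state, without advancing time (a new reading comes with each control period).
- cams.grab_frame(name): name is "side" or "top"; returns the picture (400x640x3 uint8, red, green, blue); there is no depth.
- cams.camera_params(name): a dict with "camera_matrix" (3x3 intrinsics, pixels), "R" (3x3) and "t" (3): a world point X has camera coordinates R X + t. Camera axes: x right, y down, z forward; pixel columns grow to the right and rows downward; lengths in m; the calibration is good to about 2 mm. A picture is of the moment at which its call begins. camera_params takes no time and is no camera call.
- arm.close_job(): hands the job in, once; it reports no verdict.
The state is a dict: "t": time; "q": joint angles; "qvel": joint speeds; "tau": joint torques, N m; "tcp_pos": TCP position; "eef_rot": TCP orientation; "ft_force": force on the tool from outside, world axes, zero at the start; "moment": the same for the moment, N m; "finger_gap": opening from 0.0 (shut) to 1.0 (fully open).
Only numpy, scipy, OpenCV 4.12 (cv2) and the standard library are available. Lean on these libraries where they do the work, as an engineer would, in place of code of your own. Each camera call takes 0.05 s, during which the arm holds its last target. There are 200 camera calls.

TASK

Finish this knock-down cold chest: stand the loose end wall square against the open edge of the base so that its bolt head goes into the mouth of the cam lock, let go, then take the screwdriver from its block and turn the cam clockwise until it has drawn the wall in flush against the base. Feel for it: stop as soon as the wall is home and the cam goes tight, since overtightening tears the lock out of the foam, and press only lightly with the screwdriver. Put the screwdriver back upright, fully down in the hole it came from, and leave the other things on the table where they are.

Things in the scene. Friction and masses are not known exactly. Their poses are not given: they have to be found in the camera images.
- base: The chest's base: white-skinned foam slab 170 (x) by 150 (y) mm, 45 mm high, fixed to the table. Origin: centre of its underside, z up. Its +y edge already carries a fixed wall (30 mm thick, 100 mm high) with its own closed cam, not used. The open edge, where the loose wall belongs, is the -y side (y = -75 mm). The cam to turn has its upright axis at x = 0, y = -47 mm.
- joint_face (a point): Point of the base's open joint face at x = 0, y = -75, z = 22 mm, in the mouth of the lock: an opening 13 mm wide, 11 to 34 mm high, in a 4 mm case wall. Two sprung black sealing strips across the face, 7 and 39 mm up, stand 3 mm out of it; pushing them in takes about 4 N at first and 13 N when flush. They push an unlocked wall out again.
- wall: The loose end wall: white-skinned foam panel 170 (x) by 30 (y) mm, 100 mm high, aluminium top edge, 0.4 to 0.65 kg, standing by the base's open edge. Origin: centre of its underside, z up. Its +y face (y = +15 mm) carries the bolt and belongs against the joint face, x axes parallel. Fully home, the wall's origin is at x = 0 (about 3 mm of play), y = -90 mm in the base's frame.
- wall_face (a point): Point on the wall's bolt-side face where the bolt leaves it: wall frame x = 0, y = +15 mm, z = 22 mm.
- bolt_head (a point): Centre of the bolt's T head: an upright steel bar 7 mm thick, 16 mm tall, 22 mm above the wall's underside, on a 6 mm neck along the wall's +y axis. It stands 17.7 to 20.7 mm out of the wall's face, as it was screwed in; the cam angle at which the joint goes tight varies with it.
- cam_slot (a point): Centre of the mouth of the screwdriver slot in the top of the open cam, on the cam's axis, 42 mm above the table, 3 mm below the base's top. Its x axis lies along the slot and turns with the cam; z up. The slot is 17 mm long, 5 mm wide, 7 mm deep with a closed flat floor, in a zinc disc of 43 mm diameter.
- cam (a joint): Cam angle, rad: 0 = open (slot along the base's x, arrow to the joint face; starts at 0 to 0.1), growing clockwise from above, end stop 1.7. Friction 0.15 N m holds it where left. Meets the bolt at 0.3 to 0.9, draws in 6 mm per rad, closes at 0.85 to 1.5. Torque is 0.15 to 0.25 N m, level, while it draws; once home it climbs 0.06 N m per 0.1 rad: tight after 0.1 rad, too much after 0.2.
- driver: The screwdriver, 128 mm long, 0.12 kg, standing in the block blade down. Origin: blade tip; z up along the tool towards the handle. Blade 14 mm wide (x) and 3 mm thick (y); shaft 12 mm thick from 11 to 58 mm; black hexagonal handle from 58 to 128 mm, 26 mm across flats, two of its flats facing +y and -y.
- blade_tip (a point): Middle of the screwdriver's blade edge: the driver's origin.
- block: Fixed aluminium tool block 96 x 56 mm, 60 mm high. Origin: centre of its underside. The screwdriver's hole, 20 mm wide, goes right through at x = -22 mm, y = 0; at x = +24 mm there is a smaller 12 mm hole that stays empty. Fully down, the handle's shoulder rests on the block's top and the tip is 2 mm above the table.
- block_hole0 (a point): Centre of the mouth of the screwdriver's hole, at the block's top, 60 mm above the table.
- cryobox: Bystander: white card box 104 mm square, 52 mm high. Leave it alone.
- amber: Bystander: brown bottle with black cap, 50 mm wide, 89 mm high. Leave it alone.
- hdpe: Bystander: cream bottle with blue cap, 58 mm wide, 114 mm high. Leave it alone.
- tape: Bystander: roll of green tape lying flat, 76 mm wide, 19 mm high. Leave it alone.
- pen: Bystander: white marker pen with black cap lying flat, 133 mm long. Leave it alone.
- hexkey: Bystander: bent steel hex key lying flat, 83 mm long. Leave it alone.
- clock: Bystander: white bench timer lying flat, 66 mm square, 19 mm high. Leave it alone.
Mind the look-alikes: they are no part of the job. There is more than one size of the driver; the one meant has the size given above.

How it is judged:
On the way, in this order (a step that is already met when the one before it is completed fails the run):
1. the wall stands upright with its bolt head inside the mouth of the still open cam (head centre within 14.5 mm of the cam's axis along the joint direction and 4 mm across) (y of bolt_head in the frame of base above -0.0615 m and x of bolt_head in the frame of base between -0.004 and 0.004 m and angle between wall's own z axis and vertical below 0.1 rad and value of joint cam below 0.3 rad), for 0.2 s.
2. the screwdriver's blade sits at least 3 mm deep in the slot and has turned the cam past 0.8 rad (z of blade_tip in the frame of cam_slot below -0.003 m and horizontal distance between blade_tip and cam_slot below 0.005 m and value of joint cam above 0.8 rad), for 0.1 s.
At the end, for the whole second after the job is handed in: the wall is drawn in to within 0.8 mm of the base's joint face, square and upright within 0.03 rad and clamped tight (the cam pulls on the bolt with over 18 N); the screwdriver stands in its hole, upright, tip within 6 mm of the hole's axis and under 6 mm above the table; all at rest (y of wall_face in the frame of base above -0.0758 m and x of wall_face in the frame of base between -0.005 and 0.005 m and angle between the x axis of wall and the x axis of base, either way round below 0.03 rad and angle between wall's own z axis and vertical below 0.03 rad and contact force between wall and cam above 18 N and linear speed of wall below 0.01 m/s and horizontal distance between blade_tip and block_hole0 below 0.006 m and height (world z) of blade_tip below 0.006 m and angle between driver's own z axis and vertical below 0.1 rad and linear speed of driver below 0.02 m/s); the robot touches nothing.
It fails at once if the cam is overtightened: it pulls on the bolt with over 50 N (contact force between wall and cam above 50 N).
It fails at once if the screwdriver is pressed into the slot with over 30 N (contact force between driver and cam_c4 above 30 N).
It fails at once if the wall is tipped by more than 0.35 rad (angle between wall's own z axis and vertical above 0.35 rad).
It fails at once if a bystander is moved by more than 15 mm (distance of any of cryobox, amber, hdpe, tape, pen, hexkey, clock from where it was at the start of the episode above 0.015 m).
It also fails if it takes over 72 s, if anything falls off the work surface, if the arm or the gripper's body presses on something with over 40 N, if the wrist force passes 120 N, or if a joint passes its speed limit or range.

## Working session

There is one attempt and no reset: what is moved stays moved. The work goes in short steps, Python scripts to look and compute and a shell command to move; the robot and the scene stay as the last step left them, time stands still between calls to the robot, and variables do not carry over. Pictures are saved under pics/ and viewed, about 8 in all and at most 12, crops included, and the job is handed in when it is done.

```bash
ls; mkdir -p pics; python3 - <<'E'
from bench import arm,cams
import cv2,numpy as np
print(arm.read_state(), arm.finger_overhang)
for n in("side","top"):
    im=cams.grab_frame(n); cv2.imwrite(f"pics/{n}0.png",im[:,:,::-1]); p=cams.camera_params(n); print(n,p)
E
```

```text
pics
{'t': 0.0, 'q': array([-1.25898497,  0.46838783, -0.01158935,  1.60363919,  0.0059776 ,
        1.07138645, -0.05625048]), 'qvel': array([ 3.93759472e-04,  4.42192988e-04,  1.03234727e-03, -5.83832687e-05,
       -7.14036372e-04, -7.13526003e-05,  1.67877176e-03]), 'tau': array([ 5.78072741e-05, -5.32376754e+01,  2.13995279e-02, -2.51314688e+01,
        1.13444345e-02,  7.53526721e-03,  3.98421323e-07]), 'tcp_pos': array([0.22569705, 0.60898471, 0.24432493]), 'eef_rot': array([ 2.57773003e+00,  1.79386121e+00, -2.19838257e-03]), 'ft_force': array([-0.71861079, -0.17303101,  0.03564501]), 'moment': array([-0.0176423 , -0.00967969, -0.02178168]), 'finger_gap': 0.9968896553231666} 0.014
side {'camera_matrix': array([[386.63216777,   0.        , 321.28720127],
       [  0.        , 386.63216777, 198.06158955],
       [  0.        ,   0.        ,   1.        ]]), 'R': array([[ 0.92740643, -0.37401537,  0.00546079],
       [-0.23640687, -0.59738177, -0.7663203 ],
       [ 0.28987774,  0.70939941, -0.6424355 ]]), 't': array([-0.42981815,  0.33160896,  0.62585962])}
top {'camera_matrix': array([[404.56630845,   0.        , 323.55433633],
       [  0.        , 404.56630845, 206.20247927],
       [  0.        ,   0.        ,   1.        ]]), 'R': array([[-2.14370660e-02, -9.99769836e-01, -8.52984583e-04],
       [-9.71432168e-01,  2.10311277e-02, -2.36383658e-01],
       [ 2.36347190e-01, -4.23875542e-03, -9.71659425e-01]]), 't': array([0.26290508, 0.56626294, 1.12078913])}
```

View pics/side0.png

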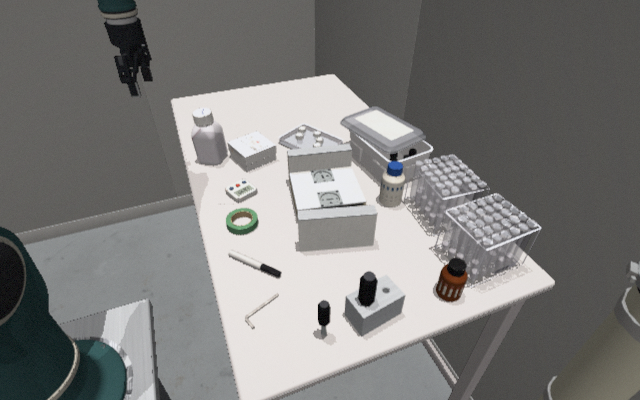

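View pics/top0.png

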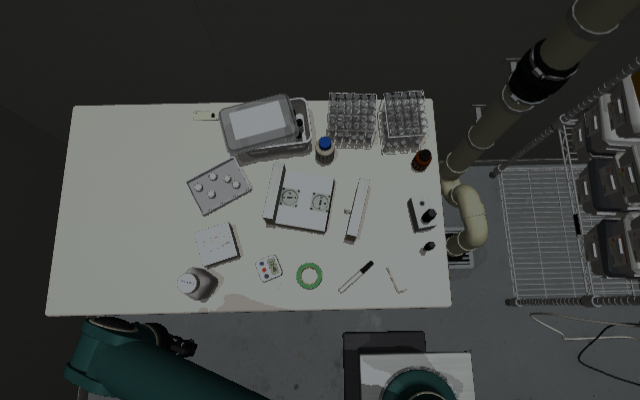

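The side view shows the chest base (≈325,190), the loose wall in front (≈337,222), the block with its driver (≈370,300) and a small look-alike driver (323,318). The top view shows the base at (300,198), the wall at (357,210) and the block at (422,213). I'll zoom in on the top view next.

```bash
python3 - <<'E'
import cv2
im=cv2.imread("pics/top0.png"); c=im[155:255,255:445]; cv2.imwrite("pics/c1.png",cv2.resize(c,None,fx=4.2,fy=4.2,interpolation=cv2.INTER_CUBIC))
im=cv2.imread("pics/side0.png"); c=im[140:335,275:425]; cv2.imwrite("pics/c2.png",cv2.resize(c,None,fx=3,fy=3,interpolation=cv2.INTER_CUBIC))
E
```

```text
(no output)
```

View pics/c1.png

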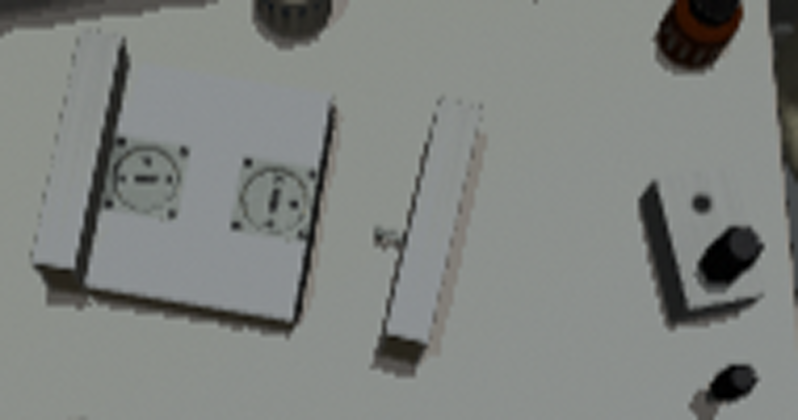

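View pics/c2.png

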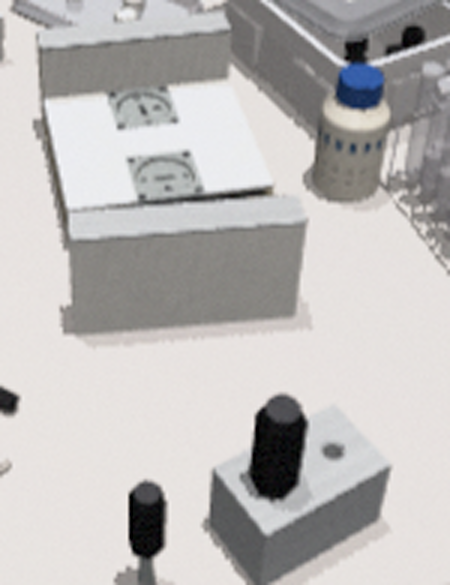

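```bash
cat > h.py <<'E'
import numpy as np,cv2
from bench import cams
P={n:cams.camera_params(n) for n in("side","top")}
def ray(n,uv):
    p=P[n];d=p["R"].T@np.linalg.solve(p["camera_matrix"],[uv[0],uv[1],1.]);return -p["R"].T@p["t"],d
def onz(n,uv,z):
    c,d=ray(n,uv);return c+d*(z-c[2])/d[2]
def tri(ut,us):
    A=[];b=[]
    (c1,d1),(c2,d2)=ray("top",ut),ray("side",us)
    s=np.linalg.lstsq(np.c_[d1,-d2],c2-c1,rcond=None)[0]
    a,b=c1+d1*s[0],c2+d2*s[1];return (a+b)/2,np.linalg.norm(a-b)
def proj(n,X):
    p=P[n];x=p["camera_matrix"]@(p["R"]@np.array(X)+p["t"]);return x[:2]/x[2]
T=lambda x,y:(x/4.2+255-.38,y/4.2+155-.38)
S=lambda x,y:(x/3+275-.33,y/3+140-.33)
E
python3 - <<'E'
from h import *
np.set_printoptions(precision=4,suppress=True)
print("cams",[ray(n,(0,0))[0] for n in P])
for nm,a,b in [("cam",T(273,201),S(166,178)),("cam2",T(146,180),S(143,107)),("handletop",T(742,243),S(283,408)),("hole",T(702,203),S(333,450)),
 ("wall TL/inner far",T(437,97),S(303,200)),("wall far outer",T(483,103),S(305,218)),("wall near outer",T(430,345),S(70,238)),("wall near inner",T(387,337),S(68,213)),
 ("base far",T(331,100),S(271,190)),("blk a",T(655,180),S(333,408)),("blk nearL",T(690,310),S(213,470)),("blk nearR",T(765,295),S(268,530))]:
    print(nm,*tri(a,b))
for z,pts in((.045,[(331,100),(293,322),(273,201),(146,180)]),(.1,[(437,97),(483,103),(430,345),(387,337)]),(.06,[(702,203),(655,180),(690,310),(765,295)]),(.13,[(742,243)]),(.022,[(378,237)])):
    for p in pts: print(z,p,onz("top",T(*p),z)[:2])
E
```

```text
cams [array([ 0.2956, -0.4066,  0.6585]), array([0.2908, 0.2557, 1.2231])]
cam [0.5909 0.2619 0.0428] 0.0022950041993426208
cam2 [0.607  0.3524 0.0486] 0.0025104072144230783
handletop [ 0.5321 -0.0466  0.1314] 8.473026449684302e-06
hole [ 0.577  -0.0402  0.0619] 0.000168044901508534
wall TL/inner far [0.6504 0.1459 0.0939] 0.002806786510550077
wall far outer [0.6384 0.1166 0.1058] 0.0034625874083987346
wall near outer [0.4737 0.1592 0.1051] 0.0015555970319541456
wall near inner [0.4811 0.1873 0.1023] 0.0033106177887330755
base far [0.6659 0.2183 0.041 ] 0.0016153746951370293
blk a [ 0.5951 -0.009   0.0586] 0.0002486027361137718
blk nearL [ 0.5009 -0.0259  0.0618] 0.0005102022273987952
blk nearR [ 0.5108 -0.0781  0.0655] 0.002751481488750228
0.045 (331, 100) [0.6638 0.2186]
0.045 (293, 322) [0.5011 0.2497]
0.045 (273, 201) [0.5892 0.2621]
0.045 (146, 180) [0.6067 0.3529]
0.1 (437, 97) [0.647  0.1469]
0.1 (483, 103) [0.642  0.1153]
0.1 (430, 345) [0.4738 0.1589]
0.1 (387, 337) [0.4798 0.1874]
0.06 (702, 203) [ 0.5773 -0.0406]
0.06 (655, 180) [ 0.5948 -0.0087]
0.06 (690, 310) [ 0.501  -0.0262]
0.06 (765, 295) [ 0.5104 -0.0793]
0.13 (742, 243) [ 0.5324 -0.047 ]
0.022 (378, 237) [0.5664 0.1866]
```

```bash
cat >> h.py <<'E'
from bench import arm
from scipy.spatial.transform import Rotation as Ro
def rel(xyz,yaw=None):
    "shift in tool axes (cm) and turn (deg rotvec, tool) to reach xyz with tool x at yaw (deg), pointing down"
    s=arm.read_state();R=Ro.from_rotvec(s["eef_rot"]);d=R.inv().apply(np.array(xyz)-s["tcp_pos"])*100
    m=R.as_matrix();y0=np.degrees(np.arctan2(m[1,0],m[0,0]))
    if yaw is None: yaw=y0
    a=np.radians(yaw);W=np.array([[np.cos(a),np.sin(a),0],[np.sin(a),-np.cos(a),0],[0,0,-1]]).T
    t=(R.inv()*Ro.from_matrix(W)).as_rotvec(degrees=True)
    print("rel",np.round(d,2),np.round(t,2),"t %.2f yaw %.2f"%(s["t"],y0),"tcp",np.round(s["tcp_pos"],4),"f",np.round(s["ft_force"],1),"M",np.round(s["moment"],2),"gap",round(float(s["finger_gap"]),3))
E
python3 -c "
from h import *
rel([.5606,.1521,.2],76)"
python3 -m inch '[-15,22.8,2,0,0,-6.4,-15,22.8,2,0,0,-6.4,-15,22.8,2,0,0,-6.4,-15,22.8,2,0,0,-6.4,-15,22.8,2,0,0,-6.4]' 1
python3 -c "
from h import *
rel([.5606,.1521,.2],76)"
```

```text
rel [-31.2   47.28   4.5 ] [ 0.    0.1  -6.33] t 0.10 yaw 69.67 tcp [0.2257 0.609  0.2444] f [-0.9 -0.4 -0.4] M [ 0.02 -0.    0.02] gap 1.0
t: 0.52
tcp_pos: [0.3496, 0.4401, 0.2296]
eef_rot: [2.474, 1.936, -0.001]
ft_force: [1.0, 1.7, 0.1]
finger_gap: 1.004
rel [-22.88  27.41   2.97] [-0.01  0.04  0.09] t 0.52 yaw 76.09 tcp [0.3496 0.4401 0.2296] f [1.  1.7 0.1] M [ 0.03 -0.04  0.07] gap 1.004
```

```bash

python3 -m inch '[-22.9,27.4,3,0,0,0,-22.9,27.4,3,0,0,0,-22.9,27.4,3,0,0,0,-22.9,27.4,3,0,0,0,-22.9,27.4,3,0,0,0]' >/dev/null
python3 -c "
from h import *
rel([.5606,.1521,.2],76)"
```

```text
rel [-9.57 11.49  1.24] [-0.01  0.01  0.08] t 0.93 yaw 76.08 tcp [0.4721 0.2726 0.2124] f [0.2 0.5 0.4] M [ 0.05 -0.03 -0.03] gap 1.001
```

```bash
python3 -m inch '[-9,10.8,1.4,0,0,0,-9,10.8,1.4,0,0,0,-9,10.8,1.4,0,0,0,-9,10.8,1.4,0,0,0,-9,10.8,1.4,0,0,0]' >/dev/null
python3 -c "
from h import *
rel([.5606,.1521,.08],76)"
```

```text
rel [-0.18  0.42 11.79] [ 0.06  0.16 -0.42] t 1.35 yaw 75.58 tcp [0.5569 0.1552 0.1979] f [-0.5 -0.   0.3] M [0.01 0.03 0.01] gap 1.001
```

```bash
python3 -m inch '[-0.2,0.3,3,0,0,-0.4,-0.2,0.4,6,0,0,-0.4,-0.2,0.4,9,0,0,-0.4,-0.2,0.4,11.5,0,0,-0.4,-0.2,0.4,11.7,0,0,-0.4]' >/dev/null
python3 - <<'E'
from h import *
rel([.5606,.1521,.08],76)
a=cams.grab_frame("side")[90:290,230:430,::-1];b=cams.grab_frame("top")[150:250,250:450,::-1]
cv2.imwrite("pics/g1.png",np.hstack([cv2.resize(a,(400,400),interpolation=2),cv2.resize(b,(400,200),interpolation=2).repeat(2,0)]))
E
```

```text
rel [-0.47  0.8  -0.32] [-0.47  0.26  0.56] t 1.77 yaw 76.56 tcp [0.5539 0.1585 0.0769] f [-1.3  0.4  0.4] M [ 0.01  0.02 -0.01] gap 1.001
```

```bash
python3 -m inch '[0,0,0,0,0,0,0,0,0,0,0,0,0,0,0,0,0,0,0,0,0,0,0,0,0,0,0,0,0,0]' -1 30 ; python3 -m inch '[0,0,0,0,0,0,0,0,0,0,0,0,0,0,0,0,0,0,0,0,0,0,0,0,0,0,0,0,0,0]' -1 40
python3 - <<'E'
from h import *
rel([.5606,.1521,.08],76)
for n in P: cv2.imwrite(f"pics/{n}1.png",cams.grab_frame(n)[:,:,::-1])
a=cv2.imread("pics/side1.png")[110:270,250:410];b=cv2.imread("pics/top1.png")[155:255,255:415]
cv2.imwrite("pics/g2.png",np.hstack([cv2.resize(a,(400,400),interpolation=2),cv2.resize(b[:, :],(400,250),interpolation=2)[:250] if 0 else np.pad(cv2.resize(b,(400,250),interpolation=2),((0,150),(0,0),(0,0)))]))
E
```

```text
t: 2.28
tcp_pos: [0.5584, 0.1577, 0.0828]
eef_rot: [2.467, 1.943, 0.001]
ft_force: [-1.6, -2.4, 5.2]
finger_gap: 0.352
t: 2.7
tcp_pos: [0.5584, 0.1576, 0.0828]
eef_rot: [2.469, 1.942, 0.001]
ft_force: [-2.1, -2.0, 6.9]
finger_gap: 0.348
rel [-0.49  0.34  0.28] [ 0.04 -0.    0.39] t 2.70 yaw 76.39 tcp [0.5584 0.1576 0.0828] f [-2.1 -2.   6.9] M [-0.48  0.37 -0.15] gap 0.348
```

View pics/g2.png

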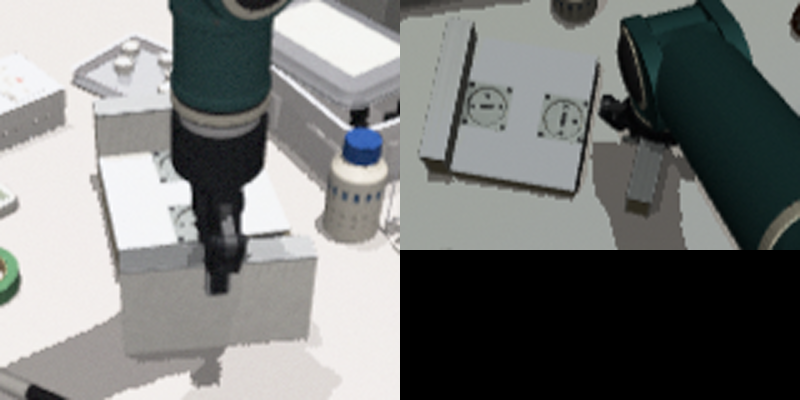

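```bash
python3 - <<'E'
from h import *
np.set_printoptions(precision=4,suppress=True)
def cen(n,g,uv,r=2.2):
    u,v=np.meshgrid(np.arange(g.shape[1]),np.arange(g.shape[0]))
    c=np.array(uv,float)
    for _ in range(6):
        m=(np.hypot(u-c[0],v-c[1])<r); w=np.clip(np.percentile(g[m],75)-g[m],0,None)
        c=np.array([(u[m]*w).sum(),(v[m]*w).sum()])/w.sum()
    return c
picks={"top":([T(*p) for p in((248,162),(318,175),(235,226),(303,236))],[T(*p) for p in((121,143),(184,152),(109,204),(172,213))]),
"side":([S(*p) for p in((134,160),(191,152),(140,198),(200,189))],[S(*p) for p in((113,92),(168,88),(120,125),(176,121))])}
C={}
for n in P:
    g=cv2.imread(f"pics/{n}0.png",0).astype(float)
    for k in(0,1):
        c=[cen(n,g,p) for p in picks[n][k]]
        X=np.array([onz(n,p,.045)[:2] for p in c]);C[n,k]=X.mean(0)
        print(n,k,np.array(c).round(1).tolist(),"mean",X.mean(0),"sides",np.linalg.norm(X[1]-X[0]),np.linalg.norm(X[2]-X[0]),np.linalg.norm(X[3]-X[1]),np.linalg.norm(X[3]-X[2]))
    d=C[n,1]-C[n,0];print("base yaw",np.degrees(np.arctan2(-d[0],d[1])),np.linalg.norm(d))
# wall ends in side1: sample along outer face lines at several heights
s=arm.read_state();tc=s["tcp_pos"];m=Ro.from_rotvec(s["eef_rot"]).as_matrix();ey=m[:2,0];ex=np.array([ey[1],-ey[0]])
g=cv2.GaussianBlur(cv2.imread("pics/side1.png",0),(0,0),.6).astype(np.float32)
xs=np.arange(-.1,.1,.0005)
for z in(.03,.04,.05,.06,.07,.08,.09):
    uv=np.array([proj("side",[*(tc[:2]+ex*x-ey*.015),z]) for x in xs],np.float32)
    I=cv2.remap(g,uv[:,0][None],uv[:,1][None],1)[0];D=np.abs(I[6:]-I[:-6]);xc=xs[3:-3]
    o=[]
    for a,b in((-.1,-.07),(.07,.1)):
        k=(xc>a)&(xc<b);w=np.clip(D[k]-.4*D[k].max(),0,None);o.append((xc[k]*w).sum()/w.sum()*1000);o.append(D[k].max())
    print(z,np.round(o,1),"centre",round((o[0]+o[2])/2,2),"len",round(o[2]-o[0],1))
E
```

```text
side 0 [[318.4, 193.3], [336.4, 191.3], [322.4, 206.4], [340.5, 205.5]] mean [0.5897 0.2603] sides 0.046251976372359095 0.051013235624029644 0.05522622350581365 0.04385000340508324
side 1 [[312.0, 170.5], [328.4, 168.4], [315.0, 181.3], [332.3, 179.3]] mean [0.6101 0.3596] sides 0.04558038844979613 0.04848674486094252 0.04970043425716443 0.045961372105203374
base yaw -11.587421170363285 0.10134867160243424
top 0 [[313.6, 193.4], [330.7, 196.4], [310.9, 208.1], [328.5, 211.1]] mean [0.5899 0.2582] sides 0.05254486764140894 0.046388773168214735 0.045942831361909 0.053358968249848385
top 1 [[281.0, 188.2], [298.2, 190.7], [277.5, 202.5], [295.5, 205.4]] mean [0.6092 0.3569] sides 0.052789043303373286 0.04557389490934945 0.04632625470776039 0.05490596684298463
base yaw -11.089046189633716 0.10061459858384296
0.03 [-82.6   5.7  88.8  45.6] centre 3.1 len 171.5
0.04 [-83.4   6.8  88.9  47.9] centre 2.72 len 172.3
0.05 [-94.1  32.5  88.5  47.9] centre -2.77 len 182.6
0.06 [-83.7  45.2  88.6  42.9] centre 2.45 len 172.3
0.07 [-83.1  52.   88.4  49.2] centre 2.68 len 171.5
0.08 [-83.3  55.3  88.2  42.7] centre 2.49 len 171.5
0.09 [-84.1  48.1  88.4  48.6] centre 2.17 len 172.5
```

```bash
python3 -m inch '[0,0,-0.1,0,0,0,0,0,-0.2,0,0,0,0,0,-0.2,0,0,0,0,0,-0.2,0,0,0,0,0,-0.2,0,0,0]' -1 40
python3 -c "
from h import *
rel([.5728,.1867,.0845],78.75)"
```

```text
t: 3.22
tcp_pos: [0.5576, 0.1584, 0.0832]
eef_rot: [-2.467, -1.944, 0.001]
ft_force: [-0.6, 0.8, -4.3]
finger_gap: 0.345
rel [ 3.11  0.82 -0.14] [-0.05  0.02 -2.27] t 3.22 yaw 76.48 tcp [0.5576 0.1584 0.0832] f [-0.6  0.8 -4.3] M [ 0.02 -0.   -0.01] gap 0.345
```

```bash
python3 -m inch '[0.8,0.3,-0.1,0,0,-0.8,1.6,0.6,-0.1,0,0,-1.6,2.4,0.8,-0.1,0,0,-2.3,3.1,0.8,-0.1,0,0,-2.3,3.1,0.8,-0.1,0,0,-2.3]' >/dev/null
python3 - <<'E'
from h import *
rel([.5728,.1867,.084],78.75)
for n in P: cv2.imwrite(f"pics/{n}2.png",cams.grab_frame(n)[:,:,::-1])
rel([.5728,.1867,.084],78.75)
s=arm.read_state();tc=s["tcp_pos"];m=Ro.from_rotvec(s["eef_rot"]).as_matrix();ey=m[:2,0];ex=np.array([ey[1],-ey[0]])
g=cv2.GaussianBlur(cv2.imread("pics/side2.png",0),(0,0),.6).astype(np.float32)
xs=np.arange(-.1,.1,.0005)
for z in(.03,.04,.05,.06,.07,.08,.09):
    uv=np.array([proj("side",[*(tc[:2]+ex*x-ey*.015),z]) for x in xs],np.float32)
    I=cv2.remap(g,uv[:,0][None],uv[:,1][None],1)[0];D=np.abs(I[6:]-I[:-6]);xc=xs[3:-3]
    o=[]
    for a,b in((-.1,-.07),(.07,.1)):
        k=(xc>a)&(xc<b);w=np.clip(D[k]-.4*D[k].max(),0,None);o.append((xc[k]*w).sum()/w.sum()*1000);o.append(D[k].max())
    print(z,np.round(o,1),"centre",round((o[0]+o[2])/2,2),"len",round(o[2]-o[0],1))
a=cv2.imread("pics/side2.png")[130:260,270:400]; b=cv2.imread("pics/top2.png")[155:255,250:350]
cv2.imwrite("pics/g3.png",np.hstack([cv2.resize(a,(400,400),interpolation=2),cv2.resize(b,(400,400),interpolation=2)]))
E
```

```text
rel [-0.29 -0.01  0.06] [ 0.02 -0.1   0.18] t 3.63 yaw 78.93 tcp [0.5735 0.1895 0.0846] f [-0.1  0.8 -4.6] M [0.08 0.02 0.01] gap 0.348
rel [-0.05  0.01  0.04] [-0.03  0.01  0.08] t 3.73 yaw 78.83 tcp [0.5728 0.1872 0.0844] f [ 0.2 -0.2 -4.8] M [-0.01  0.04 -0.01] gap 0.345
0.03 [-83.4  18.2  88.2  43.2] centre 2.37 len 171.6
0.04 [-83.2  17.6  88.   50.1] centre 2.4 len 171.2
0.05 [-90.9  23.3  87.7  48.1] centre -1.63 len 178.6
0.06 [-85.5  66.4  87.9  43. ] centre 1.2 len 173.3
0.07 [-93.   62.3  87.9  49.8] centre -2.55 len 180.8
0.08 [-93.   63.   87.5  44.4] centre -2.77 len 180.5
0.09 [-94.4  61.   91.3  42.9] centre -1.52 len 185.7
```

View pics/g3.png

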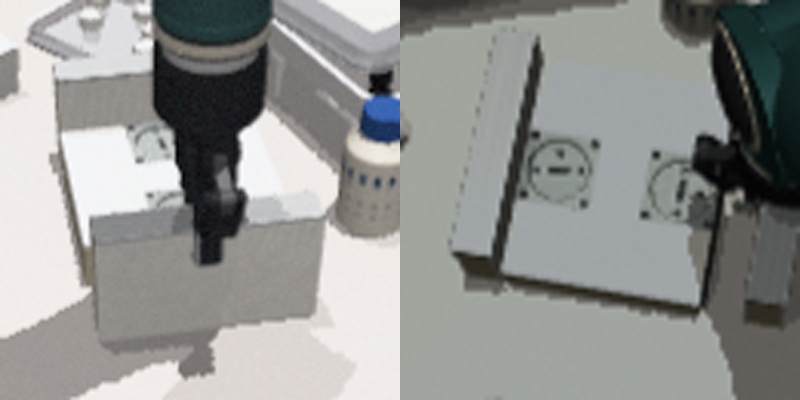

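```bash
python3 -m inch '[0.4,0,0,0,0,0,0.8,0,0,0,0,0,1.2,0,0,0,0,0,1.5,0,0,0,0,0,1.7,0,0,0,0,0]' 
python3 -m inch '[0.2,0,0,0,0,0,0.4,0,0,0,0,0,0.6,0,0,0,0,0,0.7,0,0,0,0,0,0.7,0,0,0,0,0]' 
python3 -c "
from h import *
rel([.5817,.2210,.084],78.75)"
```

```text
t: 4.15
tcp_pos: [0.5764, 0.204, 0.0847]
eef_rot: [-2.427, -1.994, -0.001]
ft_force: [-0.1, 0.4, -5.0]
finger_gap: 0.345
t: 4.57
tcp_pos: [0.5778, 0.2104, 0.0846]
eef_rot: [-2.428, -1.994, -0.0]
ft_force: [0.0, 0.1, -4.2]
finger_gap: 0.349
rel [1.11 0.18 0.06] [ 0.   -0.01  0.03] t 4.57 yaw 78.78 tcp [0.5778 0.2104 0.0846] f [ 0.   0.1 -4.2] M [-0.02  0.02  0.04] gap 0.349
```

```bash
python3 -m inch '[0.1,0,0,0,0,0,0.2,0,0,0,0,0,0.3,0,0,0,0,0,0.4,0,0,0,0,0,0.5,0,0,0,0,0]' 
python3 -m inch '[0.1,0,0,0,0,0,0.2,0,0,0,0,0,0.3,0,0,0,0,0,0.3,0,0,0,0,0,0.3,0,0,0,0,0]' 
python3 -c "
from h import *
rel([.5822,.2205,.084],78.75)"
```

```text
t: 4.98
tcp_pos: [0.5788, 0.2151, 0.0846]
eef_rot: [-2.428, -1.993, -0.0]
ft_force: [-0.7, -0.1, -4.3]
finger_gap: 0.345
t: 5.4
tcp_pos: [0.5793, 0.2178, 0.0846]
eef_rot: [2.428, 1.993, -0.0]
ft_force: [0.1, -0.9, -4.2]
finger_gap: 0.348
rel [0.32 0.23 0.06] [-0.    0.01  0.01] t 5.40 yaw 78.76 tcp [0.5793 0.2178 0.0846] f [ 0.1 -0.9 -4.2] M [-0.11  0.04  0.03] gap 0.348
```

```bash
python3 -m inch '[0.1,0,0,0,0,0,0.1,0,0,0,0,0,0.2,0,0,0,0,0,0.2,0,0,0,0,0,0.2,0,0,0,0,0]' 
python3 -m inch '[0.1,0,0,0,0,0,0.1,0,0,0,0,0,0.2,0,0,0,0,0,0.2,0,0,0,0,0,0.2,0,0,0,0,0]' 
python3 -c "
from h import *
rel([.5822,.2205,.084],78.75)"
```

```text
t: 5.82
tcp_pos: [0.5796, 0.2187, 0.0844]
eef_rot: [2.428, 1.993, -0.002]
ft_force: [-0.9, -5.2, -4.5]
finger_gap: 0.345
t: 6.23
tcp_pos: [0.5798, 0.2198, 0.0844]
eef_rot: [2.427, 1.992, -0.004]
ft_force: [-0.2, -7.9, -3.3]
finger_gap: 0.345
rel [0.12 0.22 0.04] [-0.04  0.17  0.  ] t 6.23 yaw 78.75 tcp [0.5798 0.2198 0.0844] f [-0.2 -7.9 -3.3] M [-1.7   0.31  0.43] gap 0.345
```

```bash
python3 -m inch '[0.05,0,0.05,0,0,0,0.1,0,0.1,0,0,0,0.1,0,0.15,0,0,0,0.1,0,0.2,0,0,0,0.1,0,0.2,0,0,0]' 
python3 -c "
from h import *
rel([.5822,.2205,.084],78.75)"
```

```text
t: 6.65
tcp_pos: [0.5798, 0.2203, 0.0835]
eef_rot: [2.428, 1.992, -0.006]
ft_force: [-5.5, -9.3, 5.8]
finger_gap: 0.35
rel [ 0.06  0.23 -0.05] [-0.08  0.21 -0.01] t 6.65 yaw 78.74 tcp [0.5798 0.2203 0.0835] f [-5.5 -9.3  5.8] M [-2.24  1.04  0.4 ] gap 0.35
```

```bash
python3 -m inch '[0,0,0,0,0,0,0,0,0,0,0,0,0,0,0,0,0,0,0,0,0,0,0,0,0,0,0,0,0,0]' 1
python3 -m inch '[0,0,-2,0,0,0,0,0,-5,0,0,0,0,0,-8,0,0,0,0,0,-12,0,0,0,0,0,-14,0,0,0]' >/dev/null
python3 -c "
from h import *
rel([.53,-.046,.22],78.75)"
```

```text
t: 7.07
tcp_pos: [0.5806, 0.224, 0.083]
eef_rot: [-2.427, -1.994, -0.003]
ft_force: [0.0, 0.9, -0.1]
finger_gap: 0.996
rel [-27.49   0.15   0.63] [ 0.28 -0.23  0.03] t 7.48 yaw 78.78 tcp [0.582  0.224  0.2274] f [ 0.8 -0.2  0.8] M [ 0.   -0.04  0.03] gap 1.004
```

```bash
python3 -m inch '[-10,-6,-1,0,0,0,-20,-12,-2,0,0,0,-20,-12,-2,0,0,0,-20,-12,-2,0,0,0,-20,-12,-2,0,0,0]' 
python3 - <<'E'
from h import *
rel([.5318,-.047,.2])
for n in P: cv2.imwrite(f"pics/{n}3.png",cams.grab_frame(n)[:,:,::-1])
t=cv2.imread("pics/top3.png");s=cv2.imread("pics/side3.png")
r=lambda im,u,v,w,h:cv2.resize(im[v:v+h,u:u+w],(400,300),interpolation=2)
cv2.imwrite("pics/g4.png",np.vstack([np.hstack([r(t,270,160,100,75),r(t,400,190,52,39)]),np.hstack([r(s,275,140,120,90),r(s,340,262,72,54)])]))
E
```

```text
t: 7.9
tcp_pos: [0.4396, 0.0682, 0.2407]
eef_rot: [2.428, 1.994, 0.002]
ft_force: [0.7, 0.1, 0.6]
finger_gap: 1.001
rel [-9.51 11.28  4.07] [ 0.04 -0.05 -0.  ] t 7.90 yaw 78.80 tcp [0.4396 0.0682 0.2407] f [0.7 0.1 0.6] M [0.01 0.02 0.01] gap 1.001
```

View pics/g4.png

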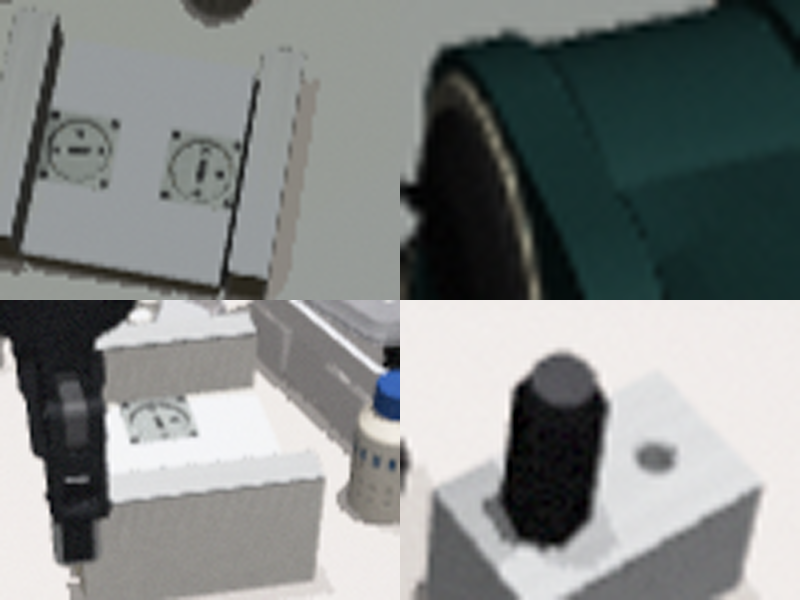

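```bash
python3 - <<'E'
from h import *
def fit(n,f,z,c0):
    g=cv2.imread(f"pics/{f}.png").astype(np.float32).mean(2)
    # radial profiles on plane z; top face is lighter than the sides, darker than surroundings
    th=np.radians(np.arange(0,360,5));rs=np.arange(0,.022,.0005);c=np.array(c0)
    for it in range(4):
        R=[]
        for a in th:
            uv=np.array([proj(n,[c[0]+r*np.cos(a),c[1]+r*np.sin(a),z]) for r in rs],np.float32)
            I=cv2.remap(g,uv[:,0][None],uv[:,1][None],2)[0];D=np.abs(np.gradient(I));D[:14]=0
            k=D.argmax();w=slice(max(k-4,0),k+5);R.append((rs[w]*D[w]).sum()/D[w].sum())
        R=np.array(R);c=c+2*np.array([(R*np.cos(th)).mean(),(R*np.sin(th)).mean()])
    F=(R*np.exp(-6j*th)).mean()*2
    print(n,c.round(4),"r",R.mean().round(4),"amp6 %.5f corner at %.1f deg"%(abs(F),np.degrees(np.angle(F))/6),(R[::3]*1e4).astype(int))
for f in("side0","side1","side3"): fit("side",f,.13,(.532,-.047))
for f in("top0","top1"): fit("top",f,.13,(.532,-.047))
s=cv2.imread("pics/side3.png")[276:316,352:388];t=cv2.imread("pics/top0.png")[197:233,408:444]
e=lambda im,h:np.clip((cv2.resize(im,(400,h),interpolation=2).astype(float)/255)**.45*255,0,255).astype(np.uint8)
cv2.imwrite("pics/g5.png",np.hstack([e(s,444),e(t,444)]))
E
```

```text
side [ 0.5308 -0.0483] r 0.0128 amp6 0.00056 corner at 1.6 deg [119 118 125 130 130 127 120 115 108 114 129 154 173 206  82  82  81  78
  84 187 164 146 124 113]
side [ 0.5311 -0.048 ] r 0.0125 amp6 0.00089 corner at 4.2 deg [117 118 123 126 130 124 117 115 109 113 130 154 176 207  85  84  85  84
  84 183 163 132 120 109]
side [ 0.5311 -0.0481] r 0.0124 amp6 0.00088 corner at 4.7 deg [113 116 124 124 126 126 117 115 109 113 128 153 177 207  82  83  85  81
  84 182 163 129 119 109]
top [ 0.5313 -0.0467] r 0.0133 amp6 0.00040 corner at -24.7 deg [124 133 141 143 146 173 205  82  83  83  84 208 176 151 139 131 129 136
 146 115 120 120 131 122]
top [ 0.5321 -0.0477] r 0.0125 amp6 0.00092 corner at -12.6 deg [120 126 138 143 146 163  93  92  94  95  98 100 179 154 136 129 126 134
 129 105 112 106 120 125]
```

View pics/g5.png

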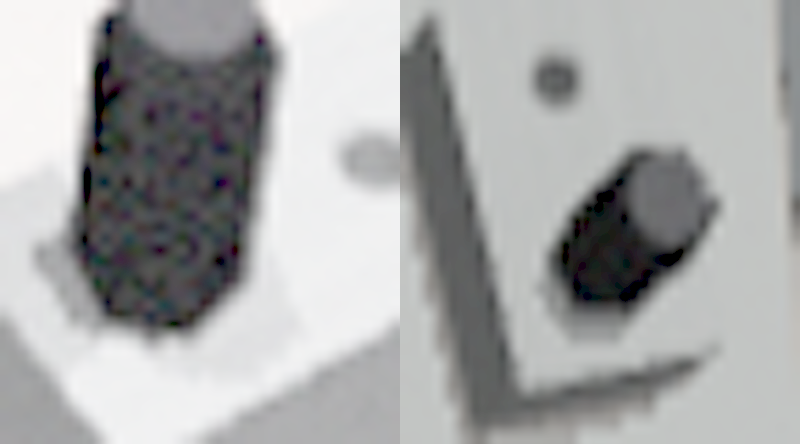

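```bash
python3 - <<'E'
from h import *
c=np.array([.5313,-.0475])
for n,sc,of,pts in(("side",(11.11,11.1),(352,276),[(84,262),(110,318),(185,332),(243,285)]),("top",(11.11,12.33),(408,197),[(152,262),(180,305),(232,302)])):
    X=[onz(n,(p[0]/sc[0]+of[0]-.45,p[1]/sc[1]+of[1]-.45),.06)[:2] for p in pts]
    for x in X: d=x-c;print(n,x.round(4),"r",round(np.hypot(*d)*1e3,1),"ang",np.degrees(np.arctan2(d[1],d[0])).round(0))
    for a,b in zip(X,X[1:]): d=b-a;print("  edge",round(np.hypot(*d)*1e3,1),np.degrees(np.arctan2(d[1],d[0])).round(0)%60)
E
```

```text
side [ 0.5221 -0.0395] r 12.2 ang 139.0
side [ 0.5213 -0.0509] r 10.6 ang -161.0
side [ 0.5314 -0.0578] r 10.3 ang -89.0
side [ 0.5445 -0.0533] r 14.4 ang -24.0
  edge 11.4 26.0
  edge 12.3 26.0
  edge 13.8 19.0
top [ 0.5325 -0.0355] r 12.0 ang 84.0
top [ 0.5219 -0.0421] r 10.9 ang 150.0
top [ 0.5223 -0.0559] r 12.3 ang -137.0
  edge 12.5 32.0
  edge 13.8 32.0
```

```bash
python3 -m inch '[-4.7,5.6,2,0,0,11,-9.5,11.3,4,0,0,22,-9.5,11.3,4,0,0,22,-9.5,11.3,4,0,0,22,-9.5,11.3,4,0,0,22]' >/dev/null 
python3 -m inch '[0,0,0,0,0,0,0,0,0,0,0,0,0,0,0,0,0,0,0,0,0,0,0,0,0,0,0,0,0,0]' >/dev/null
python3 -c "
from h import *
rel([.532,-.047,.102],57); print(arm.read_state()['q'])"
```

```text
rel [-0.24  0.02  9.89] [ 0.02 -0.06 -0.12] t 8.83 yaw 56.88 tcp [ 0.5331 -0.0449  0.2009] f [-0.   0.6  0.4] M [-0.01 -0.03  0.09] gap 0.995
[-0.23925582  0.33045309  0.31647375  1.94452329 -0.13175019  0.88548059
  1.13742851]
```

```bash
python3 -m inch '[-0.2,0,3,0,0,0,-0.2,0,6,0,0,0,-0.2,0,8.5,0,0,0,-0.2,0,9.9,0,0,0,-0.2,0,9.9,0,0,0]' >/dev/null 
python3 -m inch '[0,0,0,0,0,0,0,0,0,0,0,0,0,0,0,0,0,0,0,0,0,0,0,0,0,0,0,0,0,0]' -1 30
python3 -m inch '[0,0,0,0,0,0,0,0,0,0,0,0,0,0,0,0,0,0,0,0,0,0,0,0,0,0,0,0,0,0]' -1 80
python3 -c "
from h import *
rel([.532,-.047,.102],57)"
```

```text
t: 9.67
tcp_pos: [0.5327, -0.0477, 0.1024]
eef_rot: [2.763, 1.493, 0.003]
ft_force: [-1.6, -1.7, 13.5]
finger_gap: 0.3
t: 10.08
tcp_pos: [0.5329, -0.0478, 0.1026]
eef_rot: [2.763, 1.493, 0.003]
ft_force: [-1.1, -0.5, 6.1]
finger_gap: 0.296
rel [ 0.01 -0.11  0.06] [ 0.08 -0.08 -0.23] t 10.08 yaw 56.77 tcp [ 0.5329 -0.0478  0.1026] f [-1.1 -0.5  6.1] M [0.02 0.25 0.05] gap 0.296
```

```bash
python3 -m inch '[0,0,-2,0,0,0,0,0,-5,0,0,0,0,0,-8,0,0,0,0,0,-11,0,0,0,0,0,-13,0,0,0]' >/dev/null 
python3 -m inch '[0,0,-1,0,0,0,0,0,-1,0,0,0,0,0,-1,0,0,0,0,0,-1,0,0,0,0,0,-1,0,0,0]'
python3 - <<'E'
from h import *
rel([.532,-.047,.102],57)
im=cams.grab_frame("side")[:,:,::-1];cv2.imwrite("pics/sideb0.png",im)
print(proj("side",arm.read_state()["tcp_pos"]-[0,0,.1]))
E
python3 -m inch '[0,0,0,0,0,7,0,0,0,0,0,14,0,0,0,0,0,21,0,0,0,0,0,28,0,0,0,0,0,30]' >/dev/null
python3 -m inch '[0,0,0,0,0,0,0,0,0,0,0,0,0,0,0,0,0,0,0,0,0,0,0,0,0,0,0,0,0,0]'
python3 - <<'E'
from h import *
rel([.532,-.047,.102],57)
im=cams.grab_frame("side")[:,:,::-1];cv2.imwrite("pics/sideb1.png",im)
u,v=proj("side",arm.read_state()["tcp_pos"]-[0,0,.1]);u,v=int(u),int(v)
a=cv2.imread("pics/sideb0.png")
f=lambda x:cv2.resize(x[v-22:v+12,u-20:u+20],(400,340),interpolation=2)
cv2.imwrite("pics/g6.png",np.hstack([f(a),f(im)]))
E
```

```text
t: 10.92
tcp_pos: [0.5311, -0.0477, 0.2397]
eef_rot: [-2.763, -1.493, 0.005]
ft_force: [-0.0, -0.2, -0.9]
finger_gap: 0.294
rel [ 0.14  0.07 13.76] [-0.15  0.11 -0.23] t 10.92 yaw 56.77 tcp [ 0.5311 -0.0477  0.2397] f [-0.  -0.2 -0.9] M [-0.   -0.    0.02] gap 0.294
[369.30172089 273.14536401]
t: 11.8
tcp_pos: [0.532, -0.0479, 0.2413]
eef_rot: [-3.056, -0.728, 0.0]
ft_force: [0.5, -0.4, -0.6]
finger_gap: 0.293
rel [ 0.04 -0.08 13.93] [-1.000e-02  1.000e-02 -3.021e+01] t 11.80 yaw 26.79 tcp [ 0.532  -0.0479  0.2413] f [ 0.5 -0.4 -0.6] M [ 0.02  0.08 -0.03] gap 0.293
```

View pics/g6.png

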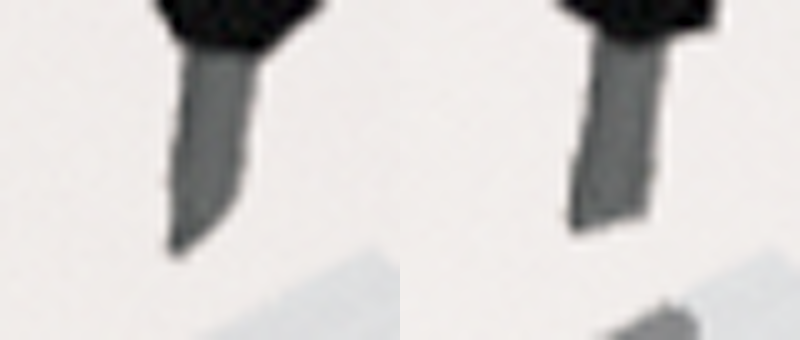

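```bash
python3 - <<'E'
from h import *
u,v=proj("side",arm.read_state()["tcp_pos"]-[0,0,.1]);print(u,v);u,v=int(u),int(v)
for a,b,z in(((172,256),(240,198),.1391),((574,233),(648,213),.1407)):
    k=400 if a[0]>400 else 0
    A,B=[onz("side",((p[0]-k)/10+u-20-.45,p[1]/10+v-22-.45),z) for p in(a,b)]
    d=B-A;print(A.round(4),B.round(4),np.linalg.norm(d),np.degrees(np.arctan2(d[1],d[0])))
E
```

```text
369.838250054245 272.47623035298034
[ 0.524  -0.0489  0.1391] [ 0.5405 -0.042   0.1391] 0.017926390274543225 22.560357935707273
[ 0.5258 -0.0457  0.1407] [ 0.5395 -0.0465  0.1407] 0.01371650760256355 -3.3943047065563223
```

```bash
python3 - <<'E'
from h import *
np.set_printoptions(precision=4,suppress=True)
r=[]
for n,f in(("top","top0"),("top","top1"),("top","top3"),("side","side0")):
    im=cv2.imread(f"pics/{f}.png");g=im.mean(2)
    c=proj(n,[.5900,.2620,.042]);u,v=int(round(c[0])),int(round(c[1]))
    print(n,f,c.round(1))
    w=7;print(g[v-w:v+w+1,u-w:u+w+1].astype(int)) if f in("top0","side0") else 0
    x=cv2.resize(im[v-16:v+17,u-16:u+17],(396,396),interpolation=2)
    r.append(x)
cv2.imwrite("pics/g7.png",np.hstack([r[0],r[3]]))
E
```

```text
top top0 [319.7 202.5]
[[121 121 116 107  93  81  81  70  82  81  99 110 123 126 127]
 [124 118  97  85  86 123 126 100 106 100  82  77 106 121 126]
 [119  92  94 122 123 124 125  91  59  95 127 111 100 104 124]
 [104  82 123 123 123 124 126  93 110 105 126 126 125  80 112]
 [ 80 122 124 124 124 124 128 109 112 124 127 125 124 102  86]
 [100 123 125 125 124 127 120  50  73 123 128 124 126 125 102]
 [112 128 127 127 125 127 100  44  86 125 129 124 123 123  97]
 [115 128 124 124 125 127  86  44  98 126 122 106 105 124 108]
 [ 96 123 124 126 126 129  54  41 103 127 112  51  42 125 111]
 [ 97 124 125 125 127 129  60  55 123 129 128  86  77 121 120]
 [ 89 123 125 125 128 129  84  97 125 129 127 126 128 119 119]
 [ 92 115 125 126 128 129 121 126 127 131 129 126 127  94 110]
 [125 101 119 126 124 111  85 117 128 130 126 127 120  95 128]
 [126 120 112 119 109  79  58 108 128 130 120 121 111 129 125]
 [126 127 128 107 119 122 103 121 119 126 114 114 130 114 108]]
top top1 [319.7 202.5]
top top3 [319.7 202.5]
side side0 [329.2 199.4]
[[189 192 173 155 155 151 146 146 153 158 158 162 174 176 15
[... 185 characters left out ...]
5 140]
 [165 183 184 185 185 182 184 183 187 182 184 182 184 184 178]
 [185 182 188 186 185 185 185 188 184 179 180 186 185 180 161]
 [176 180 187 185 172 162 159 155 151 139 144 170 186 179 139]
 [150 152 186 184 158 128 126 120 130 136 144 165 185 184 169]
 [150 155 183 184 172 163 160 165 173 175 187 186 189 185 186]
 [180 186 187 189 184 186 184 181 165 173 187 185 185 186 180]
 [190 186 185 187 187 185 183 172 110 125 164 183 182 182 181]
 [190 186 187 185 184 181 176 172 137 141 157 182 183 188 188]
 [156 167 187 186 187 183 176 185 187 184 184 182 175 172 172]
 [ 86 130 186 177 176 170 170 169 163 154 154 153 134 120 121]
 [ 99 125 154 140 136 118 118 116  97  79  82  77  72  61  57]]
```

View pics/g7.png

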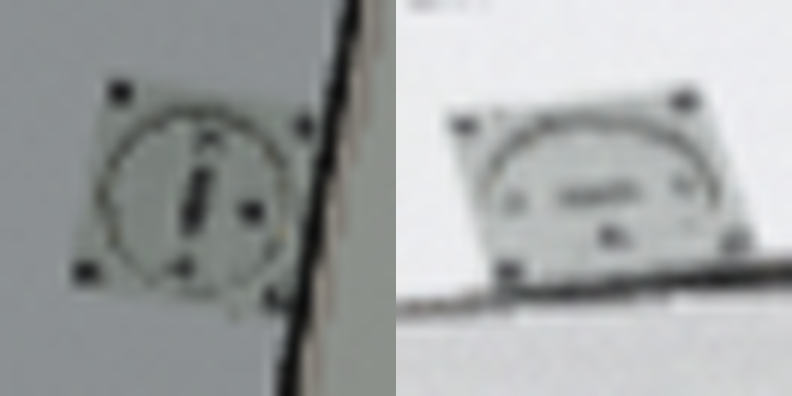

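```bash
cat > slot.py <<'E'
from h import *
def slot(n,g,c,hw,hh,ref,thr=8):
    u0,v0=int(round(c[0])),int(round(c[1]))
    pts=[];w=[]
    for v in range(v0-hh,v0+hh+1):
        for u in range(u0-hw,u0+hw+1):
            d=ref-g[v,u]
            if d>thr: pts.append(onz(n,(u,v),.042)[:2]);w.append(d)
    pts=np.array(pts);w=np.array(w);m=(pts*w[:,None]).sum(0)/w.sum()
    C=((pts-m).T*w)@(pts-m)/w.sum();e,V=np.linalg.eigh(C);a=np.degrees(np.arctan2(V[1,1],V[0,1]))
    return m.round(4),round((a+90)%180-90,1),(np.sqrt(12*e)*1e3).round(1)
E
python3 - <<'E'
from slot import *
for f in("top0","top1","top3"):
    g=cv2.imread(f"pics/{f}.png").mean(2);print(f,slot("top",g,(320,202),1,3,126),slot("top",g,(320,202),2,3,126))
g=cv2.imread("pics/side0.png").mean(2);print(slot("side",g,(329,199),5,1,184),slot("side",g,(329,199),4,1,184))
E
python3 -c "
from h import *
rel([.5895,.2618,.2405],16.5)"
```

```text
top0 (array([0.5908, 0.2613]), np.float64(-13.4), array([ 6.1, 18. ])) (array([0.5908, 0.2613]), np.float64(-13.4), array([ 6.1, 18. ]))
top1 (array([0.5905, 0.2614]), np.float64(-14.3), array([ 5.5, 16.8])) (array([0.5905, 0.2614]), np.float64(-14.3), array([ 5.5, 16.8]))
top3 (array([0.5904, 0.2614]), np.float64(-14.1), array([ 5.9, 16.8])) (array([0.5904, 0.2614]), np.float64(-14.1), array([ 5.9, 16.8]))
(array([0.5912, 0.2641]), np.float64(-11.4), array([ 8.3, 17.1])) (array([0.5912, 0.2641]), np.float64(-11.4), array([ 8.3, 17.1]))
rel [ 19.08 -25.06   0.08] [-0.000e+00  1.000e-02  1.028e+01] t 11.85 yaw 26.78 tcp [ 0.532  -0.0479  0.2413] f [-0.7  0.3 -0.9] M [-0.01 -0.06  0.  ] gap 0.292
```

```bash
python3 -m inch '[19.1,-25.1,0,0,0,10.5,19.1,-25.1,0,0,0,10.5,19.1,-25.1,0,0,0,10.5,19.1,-25.1,0,0,0,10.5,19.1,-25.1,0,0,0,10.5]' >/dev/null
python3 -c "
from h import *
rel([.5900,.2617,.2405],16)"
```

```text
rel [ 4.91 -9.57  0.12] [-0.01 -0.03  0.26] t 12.27 yaw 16.26 tcp [0.5697 0.156  0.2416] f [ 2.  -0.2 -1.1] M [-0.   -0.08  0.04] gap 0.294
```

```bash
python3 -m inch '[2.2,-9.7,0,0,0,0.3,2.2,-11.7,0,0,0,0.3,2.2,-11.7,0,0,0,0.3,2.2,-11.7,0,0,0,0.3,2.2,-11.7,0,0,0,0.3]' >/dev/null
python3 -c "
from h import *
rel([.5900,.2617,.1605],16)"
```

```text
rel [2.8  2.3  8.03] [-0.03  0.04  0.31] t 12.68 yaw 16.31 tcp [0.5567 0.2759 0.2408] f [ 0.2 -1.3 -1.3] M [-0.06 -0.03  0.  ] gap 0.292
```

```bash
python3 -m inch '[1.4,1.1,0,0,0,0.3,2.8,2.3,2,0,0,0.3,2.8,2.3,5,0,0,0.3,2.8,2.3,8,0,0,0.3,2.8,2.3,8,0,0,0.3]' >/dev/null
python3 -m inch '[0,0,0,0,0,0,0,0,0,0,0,0,0,0,0,0,0,0,0,0,0,0,0,0,0,0,0,0,0,0]' >/dev/null
python3 - <<'E'
from h import *
rel([.5900,.2617,.1605],16)
im=cams.grab_frame("side")[:,:,::-1];cv2.imwrite("pics/sidec.png",im);cv2.imwrite("pics/topc.png",cams.grab_frame("top")[:,:,::-1])
p=proj("side",arm.read_state()["tcp_pos"]-[0,0,.1006]);print(p);u,v=np.round(p).astype(int)
print(im.mean(2)[v-8:v+9,u-10:u+11].astype(int))
cv2.imwrite("pics/g8.png",cv2.resize(im[v-30:v+30,u-40:u+40],(800,600),interpolation=2))
E
```

```text
rel [-0.1  -0.35  0.26] [-0.04 -0.15 -0.32] t 13.52 yaw 15.68 tcp [0.5919 0.2586 0.1631] f [-0.9  0.3 -2. ] M [-0.04 -0.03 -0.02] gap 0.296
[330.48326774 193.95124204]
[[178 224 242 243 243 242 242 238 194  97 101 102 103 169 243 243 242 243
  240 223 224]
 [180 224 228 242 243 242 243 235 165  97 101 100  98 164 243 242 238 222
  217 163 156]
 [166 167 183 230 243 243 242 233 113 100  98  95  96 140 225 222 223 184
  181 171 163]
 [163 165 164 169 215 219 219 201 116 117  99  92  99 119 182 173 197 203
  191 193 191]
 [149 145 138 115 114 123 122 116 105 119 103 115 150 162 192 191 189 192
  190 188 191]
 [116 104 103 103 102 104 103 102 103 105 115 160 189 192 193 190 190 192
  191 191 189]
 [105 105 103 103 102 104 106 116 151 148 160 190 190 191 190 192 188 190
  189 187 190]
 [106 103 104 104 117 151 147 159 187 189 189 191 191 190 190 188 189 188
  190 189 190]
 [118 147 149 147 158 190 190 191 189 188 187 189 189 192 192 190 191 188
  191 191 188]
 [157 191 192 191 191 193 193 190 190 193 191 189 190 192 192 189 191 189
  190 189 191]
 [192 193 190 195 191 191 191 189 191 190 189 190 193 193 199 194 192 180
  174 170 161]
 [191 195 192 194 192 193 196 198 190 182 173 167 162 166 175 170 167 154
  142 137 129]
 [193 179 169 172 162 164 175 174 165 149 140 132 127 128 131 133 134 133
  131 138 144]
 [164 148 134 136 126 125 127 130 134 131 136 138 140 142 142 142 144 145
  143 143 145]
 [130 130 137 135 140 140 142 142 143 143 142 142 141 140 140 143 143 140
  139 143 144]
 [139 140 143 138 142 137 139 144 143 142 140 145 140 141 141 143 143 140
  139 143 141]
 [138 138 142 141 137 141 143 141 139 140 140 142 142 139 142 142 144 140
  141 143 141]]
```

View pics/g8.png

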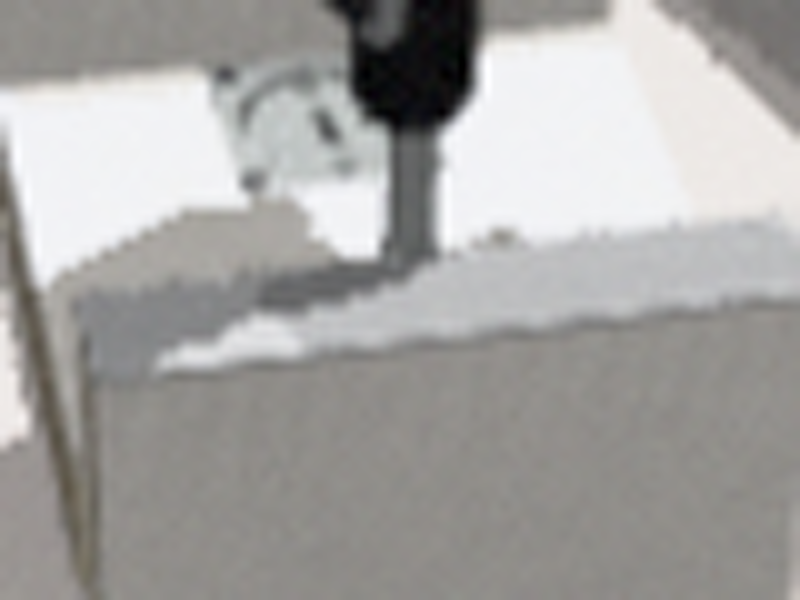

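```bash
python3 -c "
from h import *
rel([.5900,.2623,.1436],16)"
python3 -m inch '[-0.1,-0.3,0.5,0,0,-0.3,-0.1,-0.4,1,0,0,-0.3,-0.1,-0.4,1.4,0,0,-0.3,-0.1,-0.4,1.6,0,0,-0.3,-0.1,-0.4,1.6,0,0,-0.3]' >/dev/null
python3 -m inch '[0,0,0,0,0,0,0,0,0,0,0,0,0,0,0,0,0,0,0,0,0,0,0,0,0,0,0,0,0,0]' >/dev/null
python3 -c "
from h import *
rel([.5900,.2623,.1436],16)"
```

```text
rel [-0.04 -0.41  1.88] [-0.03 -0.09 -0.32] t 13.62 yaw 15.68 tcp [0.5915 0.2585 0.1624] f [ 0.1 -0.8 -1.4] M [ 0.03 -0.03  0.01] gap 0.293
rel [ 0.09 -0.03  0.2 ] [-0.   -0.02 -0.03] t 14.45 yaw 15.97 tcp [0.5892 0.2618 0.1456] f [-0.2  0.1 -1.5] M [ 0.    0.05 -0.01] gap 0.294
```

```bash
python3 -m inch '[0.08,-0.03,0.1,0,0,0,0.08,-0.03,0.2,0,0,0,0.08,-0.03,0.3,0,0,0,0.08,-0.03,0.35,0,0,0,0.08,-0.03,0.35,0,0,0]' >/dev/null
python3 -c "
from h import *
rel([.5900,.2623,.1436],16)"
python3 -m inch '[0,0,0.05,0,0,0,0,0,0.1,0,0,0,0,0,0.1,0,0,0,0,0,0.1,0,0,0,0,0,0.1,0,0,0]' >/dev/null
python3 -c "
from h import *
rel([.5900,.2623,.1436],16)"
```

```text
rel [ 0.01  0.01 -0.14] [-0.01 -0.02 -0.03] t 14.87 yaw 15.97 tcp [0.5899 0.2623 0.1422] f [-1.  -0.9  1.3] M [-0.    0.22  0.03] gap 0.294
rel [ 0.04 -0.01 -0.3 ] [ 0.02  0.04 -0.03] t 15.28 yaw 15.97 tcp [0.5896 0.2621 0.1406] f [-0.4 -0.6 -1. ] M [-0.17  0.    0.05] gap 0.295
```

```bash
python3 -m inch '[0,0,0.05,0,0,0,0,0,0.1,0,0,0,0,0,0.15,0,0,0,0,0,0.2,0,0,0,0,0,0.2,0,0,0]' >/dev/null
python3 -c "
from h import *
rel([.5900,.2623,.1366],16)"
python3 -m inch '[0,0,0.05,0,0,0,0,0,0.1,0,0,0,0,0,0.15,0,0,0,0,0,0.15,0,0,0,0,0,0.15,0,0,0]' >/dev/null
python3 -c "
from h import *
rel([.5900,.2623,.1366],16)"
```

```text
rel [ 0.03 -0.01  0.22] [ 0.01  0.01 -0.04] t 15.70 yaw 15.96 tcp [0.5898 0.2621 0.1388] f [-0.4 -0.4 -2.4] M [-0.31  0.06  0.02] gap 0.294
rel [ 0.03 -0.01  0.07] [ 0.01  0.01 -0.04] t 16.12 yaw 15.96 tcp [0.5898 0.2621 0.1373] f [ 0.6 -1.2 -0.9] M [-0.39  0.05  0.01] gap 0.291
```

```bash
python3 -m inch '[0,0,0.03,0,0,4,0,0,0.03,0,0,8,0,0,0.03,0,0,12,0,0,0.03,0,0,16,0,0,0.03,0,0,16]' >/dev/null
python3 -c "
from h import *
rel([.5900,.2623,.1366],16)"
```

```text
rel [ 0.07 -0.06  0.04] [  0.07   0.08 -16.11] t 16.53 yaw -0.11 tcp [0.5893 0.2617 0.137 ] f [-2.3 -2.9  1.1] M [-0.87  0.54  0.14] gap 0.292
```

```bash
python3 -m inch '[0,0,0,0,0,3,0,0,0,0,0,6,0,0,0,0,0,9,0,0,0,0,0,10,0,0,0,0,0,10]' >/dev/null
python3 -c "
from h import *
rel([.5900,.2623,.1366],16)"
```

```text
rel [ 0.07 -0.05  0.04] [  0.05   0.08 -25.93] t 16.95 yaw -9.93 tcp [0.5892 0.2619 0.137 ] f [-2.  -2.7  0.1] M [-0.89  0.8   0.13] gap 0.292
```

```bash
python3 -m inch '[-0.02,0.04,0,0,0,3,-0.02,0.04,0,0,0,6,-0.02,0.04,0,0,0,9,-0.02,0.04,0,0,0,10,-0.02,0.04,0,0,0,10]' >/dev/null
python3 -c "
from h import *
rel([.5900,.2623,.1366],16)"
python3 -m inch '[0,0,0,0,0,3,0,0,0,0,0,6,0,0,0,0,0,8,0,0,0,0,0,8,0,0,0,0,0,8]' >/dev/null
python3 -c "
from h import *
rel([.5900,.2623,.1366],16)"
```

```text
rel [ 0.07 -0.07  0.04] [ 2.000e-02  5.000e-02 -3.592e+01] t 17.37 yaw -19.92 tcp [0.5891 0.2619 0.137 ] f [-2.9 -1.7  0.3] M [-0.72  0.81  0.2 ] gap 0.293
rel [ 0.07 -0.06  0.04] [ 1.000e-02  5.000e-02 -4.387e+01] t 17.78 yaw -27.87 tcp [0.5891 0.2621 0.137 ] f [-3.8 -1.9  0.3] M [-0.63  0.99  0.2 ] gap 0.296
```

```bash
for i in 1; do python3 -m inch '[0,0,0,0,0,2,0,0,0,0,0,4,0,0,0,0,0,6,0,0,0,0,0,6,0,0,0,0,0,6]' >/dev/null
python3 -c "
from h import *
rel([.5900,.2623,.1366],16)"; done
python3 -m inch '[0,0,0,0,0,2,0,0,0,0,0,4,0,0,0,0,0,5,0,0,0,0,0,5,0,0,0,0,0,5]' >/dev/null
python3 -c "
from h import *
rel([.5900,.2623,.1366],16)"
```

```text
rel [ 0.07 -0.06  0.04] [  0.     0.05 -49.89] t 18.20 yaw -33.89 tcp [0.5891 0.2621 0.137 ] f [-4.  -1.8 -0.8] M [-0.53  1.14  0.17] gap 0.291
rel [ 0.07 -0.06  0.04] [-0.000e+00  5.000e-02 -5.493e+01] t 18.62 yaw -38.93 tcp [0.5891 0.2622 0.137 ] f [-4.1 -0.6  0.7] M [-0.4   1.37  0.18] gap 0.292
```

```bash
cat > mz.py <<'E'
from h import *
a=[]
for _ in range(4): cams.grab_frame("top");a.append(arm.read_state())
m=Ro.from_rotvec(a[-1]["eef_rot"]).as_matrix()
print("t %.2f yaw %.2f Mz %s mean %.3f F %s z %.4f"%(a[-1]["t"],np.degrees(np.arctan2(m[1,0],m[0,0])),[round(x["moment"][2],3) for x in a],np.mean([x["moment"][2] for x in a]),np.mean([x["ft_force"] for x in a],0).round(1),a[-1]["tcp_pos"][2]))
E
python3 mz.py
python3 -m inch '[0,0,0,0,0,2,0,0,0,0,0,3,0,0,0,0,0,3,0,0,0,0,0,3,0,0,0,0,0,3]' >/dev/null; python3 mz.py
python3 -m inch '[0,0,0,0,0,2,0,0,0,0,0,3,0,0,0,0,0,3,0,0,0,0,0,3,0,0,0,0,0,3]' >/dev/null; python3 mz.py
```

```text
t 18.82 yaw -38.99 Mz [np.float64(0.236), np.float64(0.191), np.float64(0.166), np.float64(0.197)] mean 0.197 F [-4.6 -0.9  0.5] z 0.1370
t 19.43 yaw -41.99 Mz [np.float64(0.219), np.float64(0.192), np.float64(0.23), np.float64(0.202)] mean 0.211 F [-4.8 -0.7 -0.4] z 0.1370
t 20.05 yaw -44.99 Mz [np.float64(0.183), np.float64(0.225), np.float64(0.227), np.float64(0.208)] mean 0.211 F [-5.4 -0.8 -0. ] z 0.1370
```

```bash

python3 -m inch '[0,0,0,0,0,2,0,0,0,0,0,3,0,0,0,0,0,3,0,0,0,0,0,3,0,0,0,0,0,3]' >/dev/null; python3 mz.py
python3 -m inch '[0,0,0,0,0,2,0,0,0,0,0,3,0,0,0,0,0,3,0,0,0,0,0,3,0,0,0,0,0,3]' >/dev/null; python3 mz.py
```

```text
t 20.67 yaw -47.98 Mz [np.float64(0.26), np.float64(0.222), np.float64(0.162), np.float64(0.204)] mean 0.212 F [-5.4 -0.2  0.5] z 0.1370
t 21.28 yaw -50.98 Mz [np.float64(0.218), np.float64(0.277), np.float64(0.221), np.float64(0.219)] mean 0.234 F [-4.6 -0.5  0.2] z 0.1370
```

```bash

python3 -m inch '[0,0,0,0,0,2,0,0,0,0,0,3,0,0,0,0,0,3,0,0,0,0,0,3,0,0,0,0,0,3]' >/dev/null; python3 mz.py
```

```text
t 21.90 yaw -53.98 Mz [np.float64(0.243), np.float64(0.255), np.float64(0.195), np.float64(0.199)] mean 0.223 F [-5.1 -0.8 -0. ] z 0.1370
```

```bash
sed -i 's/range(4)/range(8)/' mz.py; python3 mz.py
python3 -m inch '[0,0,0,0,0,2,0,0,0,0,0,3,0,0,0,0,0,3,0,0,0,0,0,3,0,0,0,0,0,3]' >/dev/null; python3 mz.py
```

```text
t 22.30 yaw -53.98 Mz [np.float64(0.263), np.float64(0.228), np.float64(0.199), np.float64(0.249), np.float64(0.23), np.float64(0.229), np.float64(0.209), np.float64(0.205)] mean 0.226 F [-5.  -0.3 -0.1] z 0.1370
t 23.12 yaw -56.98 Mz [np.float64(0.196), np.float64(0.271), np.float64(0.24), np.float64(0.221), np.float64(0.227), np.float64(0.25), np.float64(0.24), np.float64(0.186)] mean 0.229 F [-5.2 -0.  -0.1] z 0.1370
```

```bash

python3 -m inch '[0,0,0,0,0,2,0,0,0,0,0,3,0,0,0,0,0,3,0,0,0,0,0,3,0,0,0,0,0,3]' >/dev/null; python3 mz.py
python3 -m inch '[0,0,0,0,0,2,0,0,0,0,0,3,0,0,0,0,0,3,0,0,0,0,0,3,0,0,0,0,0,3]' >/dev/null; python3 mz.py
```

```text
t 23.93 yaw -59.97 Mz [np.float64(0.196), np.float64(0.225), np.float64(0.19), np.float64(0.306), np.float64(0.282), np.float64(0.235), np.float64(0.218), np.float64(0.222)] mean 0.234 F [-5.   0.   0.1] z 0.1370
t 24.75 yaw -62.98 Mz [np.float64(0.224), np.float64(0.224), np.float64(0.261), np.float64(0.233), np.float64(0.263), np.float64(0.217), np.float64(0.214), np.float64(0.184)] mean 0.228 F [-5.2 -0.  -0.3] z 0.1370
```

```bash

python3 -m inch '[0,0,0,0,0,2,0,0,0,0,0,3,0,0,0,0,0,3,0,0,0,0,0,3,0,0,0,0,0,3]' >/dev/null; python3 mz.py
python3 -m inch '[0,0,0,0,0,1,0,0,0,0,0,2,0,0,0,0,0,2,0,0,0,0,0,2,0,0,0,0,0,2]' >/dev/null; python3 mz.py
```

```text
t 25.57 yaw -65.97 Mz [np.float64(0.206), np.float64(0.198), np.float64(0.255), np.float64(0.235), np.float64(0.198), np.float64(0.24), np.float64(0.24), np.float64(0.231)] mean 0.225 F [-5.1  0.1 -0.3] z 0.1370
t 26.38 yaw -67.98 Mz [np.float64(0.259), np.float64(0.241), np.float64(0.193), np.float64(0.217), np.float64(0.179), np.float64(0.216), np.float64(0.241), np.float64(0.243)] mean 0.224 F [-5.3  0.2 -0.2] z 0.1370
```

```bash

python3 -m inch '[0,0,0,0,0,2,0,0,0,0,0,3,0,0,0,0,0,3,0,0,0,0,0,3,0,0,0,0,0,3]' >/dev/null; python3 mz.py
python3 -m inch '[0,0,0,0,0,1,0,0,0,0,0,2,0,0,0,0,0,2,0,0,0,0,0,2,0,0,0,0,0,2]' >/dev/null; python3 mz.py
```

```text
t 27.20 yaw -70.98 Mz [np.float64(0.288), np.float64(0.284), np.float64(0.297), np.float64(0.245), np.float64(0.222), np.float64(0.235), np.float64(0.224), np.float64(0.291)] mean 0.261 F [-4.6  0.5 -0.5] z 0.1370
t 28.02 yaw -72.97 Mz [np.float64(0.256), np.float64(0.267), np.float64(0.216), np.float64(0.208), np.float64(0.273), np.float64(0.235), np.float64(0.319), np.float64(0.232)] mean 0.251 F [-5.1  0.6 -0.4] z 0.1370
```

```bash

python3 -m inch '[0,0,0,0,0,1,0,0,0,0,0,1.5,0,0,0,0,0,1.5,0,0,0,0,0,1.5,0,0,0,0,0,1.5]' >/dev/null; python3 mz.py;  python3 mz.py
```

```text
t 28.83 yaw -74.47 Mz [np.float64(0.268), np.float64(0.274), np.float64(0.273), np.float64(0.331), np.float64(0.295), np.float64(0.288), np.float64(0.231), np.float64(0.223)] mean 0.273 F [-5.   0.7 -0.8] z 0.1370
t 29.23 yaw -74.47 Mz [np.float64(0.267), np.float64(0.215), np.float64(0.236), np.float64(0.282), np.float64(0.256), np.float64(0.268), np.float64(0.271), np.float64(0.306)] mean 0.263 F [-5.   1.  -0.4] z 0.1370
```

```bash

python3 -m inch '[0,0,0,0,0,1,0,0,0,0,0,2,0,0,0,0,0,2,0,0,0,0,0,2,0,0,0,0,0,2]' >/dev/null; python3 mz.py;  python3 mz.py
```

```text
t 30.05 yaw -76.47 Mz [np.float64(0.314), np.float64(0.303), np.float64(0.231), np.float64(0.251), np.float64(0.238), np.float64(0.24), np.float64(0.279), np.float64(0.2)] mean 0.257 F [-5.3  1.  -0.8] z 0.1370
t 30.45 yaw -76.47 Mz [np.float64(0.261), np.float64(0.256), np.float64(0.257), np.float64(0.308), np.float64(0.233), np.float64(0.275), np.float64(0.251), np.float64(0.298)] mean 0.267 F [-5.2  0.9 -0.6] z 0.1370
```

```bash

python3 -m inch '[0,0,0,0,0,1,0,0,0,0,0,1.5,0,0,0,0,0,1.5,0,0,0,0,0,1.5,0,0,0,0,0,1.5]' >/dev/null; python3 mz.py;  python3 mz.py
```

```text
t 31.27 yaw -77.99 Mz [np.float64(0.284), np.float64(0.248), np.float64(0.277), np.float64(0.182), np.float64(0.263), np.float64(0.251), np.float64(0.218), np.float64(0.219)] mean 0.243 F [-4.9  1.2 -0.9] z 0.1370
t 31.67 yaw -77.99 Mz [np.float64(0.235), np.float64(0.22), np.float64(0.263), np.float64(0.292), np.float64(0.285), np.float64(0.304), np.float64(0.244), np.float64(0.263)] mean 0.264 F [-4.8  1.3 -1.1] z 0.1370
```

```bash
python3 - <<'E'
from h import *
cv2.imwrite("pics/sided.png",cams.grab_frame("side")[:,:,::-1])
print(arm.read_state()["finger_gap"],arm.read_state()["tcp_pos"])
ex=np.array([.981,-.195]);ey=np.array([.195,.981]);h0=np.array([.5822,.2205])
ys=np.arange(-.03,.012,.0002)
for f in("side3","sidec","sided"):
    g=cv2.imread(f"pics/{f}.png").mean(2).astype(np.float32);o=[]
    for x in np.arange(-.075,.0801,.005):
        uv=np.array([proj("side",[*(h0+ex*x+ey*y),.1]) for y in ys],np.float32)
        I=cv2.remap(g,uv[:,0][None],uv[:,1][None],1)[0];I=cv2.GaussianBlur(I[None],(0,0),5)[0]
        D=np.gradient(I);k=D.argmax();w=slice(max(k-12,0),k+13);d=np.clip(D[w],0,None)
        o.append((ys[w]*d).sum()/d.sum()*1e3)
    print(f,np.round(o,1))
E
```

```text
0.29228743235087873 [0.58925363 0.2628446  0.13703422]
side3 [  4.2 -22.  -17.  -20.1 -20.3 -18.6 -19.2 -20.2 -18.3 -18.5 -19.2 -20.3
 -18.4 -18.5 -19.4 -20.1 -18.2 -18.6 -19.4 -20.1 -18.2 -18.6 -19.6 -20.
 -17.9 -18.6 -19.7 -19.3 -18.1 -18.4 -19.6 -17.8]
sidec [  9.6   9.2 -19.3 -20.  -20.3 -18.6 -19.2 -20.2 -18.6 -18.4 -19.  -20.2
   9.8 -18.4 -19.3 -20.2 -18.4 -18.4 -19.3 -20.1 -18.2 -18.2 -19.6 -20.1
 -18.  -18.4 -19.8 -19.3 -18.3 -18.4 -19.5 -18. ]
sided [-14.  -14.4 -15.6 -14.6 -14.1 -14.4 -15.7 -14.3 -14.1 -14.6 -15.6 -13.7
 -14.  -14.6 -15.7 -16.7  10.3   3.4 -16.5  10.1 -13.9 -15.  -15.7 -13.6
 -13.8 -14.9 -13.7 -13.4 -13.8 -15.1 -15.7 -13.1]
```

```bash
cat > mz2.py <<'E'
from h import *
a=[];G=[]
for _ in range(6): G.append(cams.grab_frame("side").astype(np.float32).mean(2));a.append(arm.read_state())
m=Ro.from_rotvec(a[-1]["eef_rot"]).as_matrix()
ex=np.array([.981,-.195]);ey=np.array([.195,.981]);h0=np.array([.5822,.2205]);ys=np.arange(-.03,0,.0002)
g=np.mean(G,0)
def edge(x,z):
    uv=np.array([proj("side",[*(h0+ex*x+ey*y),z]) for y in ys],np.float32)
    I=cv2.GaussianBlur(cv2.remap(g,uv[:,0][None],uv[:,1][None],1),(0,0),5)[0]
    D=np.gradient(I);k=D.argmax();w=slice(max(k-12,0),k+13);d=np.clip(D[w],0,None)
    return (ys[w]*d).sum()/d.sum()*1e3
o=[np.array([edge(x,.1) for x in np.arange(lo,lo+.0501,.0025)]) for lo in(-.07,.025)]
print("t %.2f yaw %.2f Mz %.3f F %s z %.4f gap %.3f wall edge L %.2f R %.2f"%(a[-1]["t"],np.degrees(np.arctan2(m[1,0],m[0,0])),np.mean([x["moment"][2] for x in a]),np.mean([x["ft_force"] for x in a],0).round(1),a[-1]["tcp_pos"][2],a[-1]["finger_gap"],np.median(o[0]),np.median(o[1])))
E
python3 mz2.py
python3 -m inch '[0,0,0,0,0,1,0,0,0,0,0,2,0,0,0,0,0,2,0,0,0,0,0,2,0,0,0,0,0,2]' >/dev/null; python3 mz2.py
```

```text
t 32.02 yaw -78.00 Mz 0.268 F [-4.9  1.  -1. ] z 0.1370 gap 0.294 wall edge L -14.62 R -14.37
t 32.73 yaw -79.99 Mz 0.237 F [-4.9  1.1 -1.1] z 0.1370 gap 0.295 wall edge L -14.40 R -13.81
```

```bash

python3 -m inch '[0,0,0,0,0,2,0,0,0,0,0,3,0,0,0,0,0,3,0,0,0,0,0,3,0,0,0,0,0,3]' >/dev/null; python3 mz2.py
```

```text
t 33.45 yaw -82.98 Mz 0.275 F [-4.7  1.2 -1.1] z 0.1370 gap 0.292 wall edge L -14.42 R -13.76
```

```bash

python3 -m inch '[0,0,0,0,0,1,0,0,0,0,0,2,0,0,0,0,0,2,0,0,0,0,0,2,0,0,0,0,0,2]' >/dev/null; python3 mz2.py
```

```text
t 34.17 yaw -84.98 Mz 0.300 F [-4.7  1.6 -1.1] z 0.1370 gap 0.294 wall edge L -14.42 R -13.66
```

```bash

python3 -m inch '[0,0,0,0,0,1,0,0,0,0,0,1.5,0,0,0,0,0,1.5,0,0,0,0,0,1.5,0,0,0,0,0,1.5]' >/dev/null; python3 mz2.py; python3 mz2.py
```

```text
t 34.88 yaw -86.48 Mz 0.296 F [-4.9  1.8 -1.3] z 0.1370 gap 0.293 wall edge L -14.41 R -13.64
t 35.18 yaw -86.48 Mz 0.280 F [-4.6  1.7 -1.7] z 0.1370 gap 0.290 wall edge L -14.41 R -13.64
```

```bash

python3 -m inch '[0,0,0,0,0,1,0,0,0,0,0,1.5,0,0,0,0,0,1.5,0,0,0,0,0,1.5,0,0,0,0,0,1.5]' >/dev/null; python3 mz2.py; python3 mz2.py; python3 mz2.py
```

```text
t 35.90 yaw -87.97 Mz 0.330 F [-4.8  2.1 -1.4] z 0.1371 gap 0.294 wall edge L -14.53 R -13.77
t 36.20 yaw -87.97 Mz 0.329 F [-5.   1.6 -1.3] z 0.1370 gap 0.292 wall edge L -14.54 R -13.78Traceback (most recent call last):
  File "mz2.py", line 3, in <module>
    for _ in range(6): G.append(cams.grab_frame("side").astype(np.float32).mean(2));a.append(arm.read_state())
                                ~~~~~~~~~~~~~~~^^^^^^^^
ValueError: 200 camera calls are used up
```

```bash

python3 -m inch '[0,0,0,0,0,-1,0,0,0,0,0,-2,0,0,0,0,0,-3,0,0,0,0,0,-3,0,0,0,0,0,-3]' >/dev/null; python3 -c "
from h import *
rel([.5329,-.0478,.24],56.8)"
```

```text
rel [ 30.46   8.34 -10.33] [-1.0000e-01  3.0000e-02 -1.4179e+02] t 36.67 yaw -84.99 tcp [0.5894 0.2631 0.1371] f [-4.6  1.9 -1.1] M [0.63 1.45 0.21] gap 0.291
```

```bash

python3 -m inch '[0,0,0,0,0,-1,0,0,0,0,0,-2,0,0,0,0,0,-3,0,0,0,0,0,-3,0,0,0,0,0,-3]' >/dev/null; python3 -c "
from h import *
rel([.5329,-.0478,.24],56.8)"
python3 -m inch '[0,0,0,0,0,-1,0,0,0,0,0,-2,0,0,0,0,0,-2,0,0,0,0,0,-2,0,0,0,0,0,-2]' >/dev/null; python3 -c "
from h import *
rel([.5329,-.0478,.24],56.8)"
```

```text
rel [ 29.97   9.91 -10.33] [-9.0000e-02  2.0000e-02 -1.3882e+02] t 37.08 yaw -82.02 tcp [0.5894 0.2629 0.1371] f [-4.7  1.6 -1.2] M [0.51 1.41 0.15] gap 0.293
rel [ 29.59  10.94 -10.32] [-7.0000e-02  2.0000e-02 -1.3684e+02] t 37.50 yaw -80.04 tcp [0.5894 0.2627 0.1371] f [-4.6  1.3 -1.3] M [0.49 1.48 0.11] gap 0.294
```

```bash

python3 -m inch '[0,0,0,0,0,-1,0,0,0,0,0,-2,0,0,0,0,0,-3,0,0,0,0,0,-4,0,0,0,0,0,-4]' >/dev/null; python3 -c "
from h import *
rel([.5329,-.0478,.24],56.8)"
python3 -m inch '[0,0,0,0,0,0,0,0,0,0,0,0,0,0,0,0,0,0,0,0,0,0,0,0,0,0,0,0,0,0]' >/dev/null; python3 -c "
from h import *
rel([.5329,-.0478,.24],56.8)"
```

```text
rel [ 28.71  13.   -10.31] [-5.0000e-02  1.0000e-02 -1.3277e+02] t 37.92 yaw -75.97 tcp [0.5895 0.2623 0.1371] f [-5.   1.9 -1.2] M [0.59 1.43 0.07] gap 0.29
rel [ 28.72  12.98 -10.31] [-5.0000e-02  1.0000e-02 -1.3281e+02] t 38.33 yaw -76.01 tcp [0.5894 0.2624 0.1371] f [-3.9  1.8 -1.5] M [0.52 1.5  0.04] gap 0.292
```

```bash

python3 -m inch '[-0.03,0.05,-0.1,0,0,0,-0.03,0.05,-0.3,0,0,0,-0.03,0.05,-0.6,0,0,0,-0.03,0.05,-1,0,0,0,-0.03,0.05,-1.5,0,0,0]' ; python3 -m inch '[0,0,-2,0,0,0,0,0,-4,0,0,0,0,0,-7,0,0,0,0,0,-9,0,0,0,0,0,-9,0,0,0]' >/dev/null; python3 -c "
from h import *
rel([.5329,-.0478,.24],56.8);print(arm.read_state()['q'])"
```

```text
t: 38.75
tcp_pos: [0.5907, 0.2615, 0.1533]
eef_rot: [-2.472, 1.934, -0.005]
ft_force: [0.1, -0.5, -0.6]
finger_gap: 0.291
rel [28.63 13.28  0.63] [  -0.43   -0.7  -132.89] t 39.17 yaw -76.09 tcp [0.5929 0.262  0.2482] f [ 1.8 -0.6 -0.5] M [-0.01  0.   -0.02] gap 0.295
[-1.0186376   0.54446262  0.78626589  1.65293516 -0.42249282  1.11000417
 -1.44532249]
```

```bash

python3 -m inch '[8,3.5,0.5,0,0,-7,16,7,0.5,0,0,-14,24,10.5,0.5,0,0,-21,28.6,13.3,0.5,0,0,-28,28.6,13.3,0.5,0,0,-35]' >/dev/null; python3 -c "
from h import *
rel([.5329,-.0478,.24],56.8)"
python3 -m inch '[0,0,0,0,0,-7,0,0,0,0,0,-14,0,0,0,0,0,-21,0,0,0,0,0,-28,0,0,0,0,0,-35]' >/dev/null
python3 -m inch '[0,0,0,0,0,-7,0,0,0,0,0,-14,0,0,0,0,0,-21,0,0,0,0,0,-28,0,0,0,0,0,-35]' >/dev/null; python3 -c "
from h import *
rel([.5329,-.0478,.24],56.8)"
```

```text
rel [ 5.35  8.96 -0.19] [ 4.000e-02 -1.300e-01 -9.751e+01] t 39.58 yaw -40.71 tcp [0.5508 0.055  0.2381] f [ 0.4 -1.2 -0.3] M [-0.05  0.    0.04] gap 0.294
rel [-6.73  8.21 -0.2 ] [  0.08  -0.06 -27.55] t 40.42 yaw 29.25 tcp [0.5515 0.0567 0.238 ] f [ 1.6  0.2 -1.6] M [-0.05 -0.    0.01] gap 0.291
```

```bash

python3 -m inch '[-2,2.5,-0.1,0,0,-7,-4,5,-0.1,0,0,-14,-6.7,8.2,-0.2,0,0,-21,-6.7,8.2,-0.2,0,0,-27.5,-6.7,8.2,-0.2,0,0,-27.5]' >/dev/null
python3 -m inch '[0,0,0,0,0,0,0,0,0,0,0,0,0,0,0,0,0,0,0,0,0,0,0,0,0,0,0,0,0,0]' >/dev/null; python3 -c "
from h import *
rel([.5329,-.0478,.175],56.8)"
```

```text
rel [-0.13  0.17  6.48] [-0.    0.   -0.27] t 41.25 yaw 56.53 tcp [ 0.5322 -0.0458  0.2398] f [-0.2 -0.7 -1.2] M [ 0.    0.04 -0.05] gap 0.297
```

```bash

python3 -m inch '[-0.1,0.15,2,0,0,-0.3,-0.1,0.15,4,0,0,-0.3,-0.1,0.15,6,0,0,-0.3,-0.1,0.15,6.9,0,0,-0.3,-0.1,0.15,6.9,0,0,-0.3]' >/dev/null
python3 -m inch '[0,0,0,0,0,0,0,0,0,0,0,0,0,0,0,0,0,0,0,0,0,0,0,0,0,0,0,0,0,0]' >/dev/null; python3 -c "
from h import *
rel([.5329,-.0478,.15],56.8)"
```

```text
rel [ 0.04 -0.06  2.17] [ 0.07 -0.06 -0.03] t 42.08 yaw 56.77 tcp [ 0.5332 -0.0484  0.1717] f [-0.1  0.3 -0.9] M [-0.05 -0.04  0.04] gap 0.296
```

```bash

python3 -m inch '[0,-0.05,0.4,0,0,0,0,-0.05,0.8,0,0,0,0,-0.05,1.2,0,0,0,0,-0.05,1.6,0,0,0,0,-0.05,2,0,0,0]' >/dev/null; python3 -c "
from h import *
rel([.5329,-.0478,.1030],56.8)"
python3 -m inch '[0,0,0.5,0,0,0,0,0,1,0,0,0,0,0,1.5,0,0,0,0,0,2,0,0,0,0,0,2.4,0,0,0]' >/dev/null; python3 -c "
from h import *
rel([.5329,-.0478,.1030],56.8)"
```

```text
rel [0.08 0.04 4.73] [-0.02  0.02 -0.04] t 42.50 yaw 56.76 tcp [ 0.5321 -0.0482  0.1503] f [ 0.3 -0.6 -0.8] M [ 0.    0.04 -0.03] gap 0.291
rel [0.08 0.04 2.32] [-0.02  0.02 -0.03] t 42.92 yaw 56.77 tcp [ 0.5321 -0.0482  0.1262] f [ 0.6  0.1 -1.6] M [-0.01  0.03 -0.03] gap 0.294
```

Freely entering the hole. I'll go down until the handle seats.

```bash

python3 -m inch '[0.08,0.04,0.5,0,0,0,0.08,0.04,1,0,0,0,0.08,0.04,1.5,0,0,0,0.08,0.04,2,0,0,0,0.08,0.04,2.2,0,0,0]' >/dev/null; python3 -c "
from h import *
rel([.5329,-.0478,.1026],56.8)"
python3 -m inch '[0,0,0.05,0,0,0,0,0,0.1,0,0,0,0,0,0.15,0,0,0,0,0,0.15,0,0,0,0,0,0.15,0,0,0]' >/dev/null; python3 -c "
from h import *
rel([.5329,-.0478,.1026],56.8)"
```

```text
rel [0.01 0.02 0.14] [-0.05  0.04 -0.03] t 43.33 yaw 56.77 tcp [ 0.5327 -0.0477  0.104 ] f [-0.3  0.  -2.1] M [0.06 0.01 0.04] gap 0.294
rel [-0.02 -0.03  0.1 ] [ 0.02 -0.02 -0.03] t 43.75 yaw 56.77 tcp [ 0.5332 -0.0477  0.1036] f [-0.5  0.1 -0.2] M [0.03 0.02 0.  ] gap 0.292
```

```bash

python3 -m inch '[0,0,0.05,0,0,0,0,0,0.1,0,0,0,0,0,0.1,0,0,0,0,0,0.1,0,0,0,0,0,0.1,0,0,0]' >/dev/null; python3 -c "
from h import *
rel([.5329,-.0478,.1026],56.8)"
```

```text
rel [-0.02 -0.02  0.01] [ 0.01 -0.02 -0.03] t 44.17 yaw 56.77 tcp [ 0.5332 -0.0478  0.1027] f [0.6 0.2 2.6] M [0.04 0.18 0.02] gap 0.294
```

```bash

python3 -m inch '[0,0,0,0,0,0,0,0,0,0,0,0,0,0,0,0,0,0,0,0,0,0,0,0,0,0,0,0,0,0]' 1
python3 -m inch '[0,0,-1,0,0,0,0,0,-3,0,0,0,0,0,-6,0,0,0,0,0,-9,0,0,0,0,0,-12,0,0,0]'
python3 -m inch '[0,0,-2,0,0,0,0,0,-4,0,0,0,0,0,-4,0,0,0,0,0,-4,0,0,0,0,0,-4,0,0,0]'
python3 -c "
from h import *
try:
    cv2.imwrite('pics/end.png',cams.grab_frame('side')[:,:,::-1])
except Exception as e: print(e)
rel([.5329,-.0478,.1026],56.8)"
```

```text
t: 44.58
tcp_pos: [0.5331, -0.0478, 0.1023]
eef_rot: [2.764, 1.494, -0.0]
ft_force: [0.2, -0.2, -0.8]
finger_gap: 0.976
t: 45.0
tcp_pos: [0.5328, -0.048, 0.2243]
eef_rot: [2.764, 1.493, -0.0]
ft_force: [0.9, 0.5, 0.6]
finger_gap: 1.007
t: 45.42
tcp_pos: [0.5325, -0.0477, 0.2621]
eef_rot: [-2.763, -1.493, 0.001]
ft_force: [0.2, -0.3, 0.1]
finger_gap: 0.999
200 camera calls are used up
rel [1.000e-02 5.000e-02 1.595e+01] [-0.04  0.01 -0.03] t 45.42 yaw 56.77 tcp [ 0.5325 -0.0477  0.2621] f [ 0.2 -0.3  0.1] M [-0.01  0.02  0.  ] gap 0.999
```

```bash
python3 -c "
from bench import arm
print(arm.close_job())"
```

```text
the job is handed in; nothing more can be done
None
```

I stood the wall against the base with its bolt head in the lock mouth, let go, turned the cam until it went tight, put the screwdriver back in its hole, and handed in at about 45 s. I could not confirm the end state by picture: the 200 camera calls ran out during the tightening, mostly on averaging torque readings.

- **Wall:** The bolt head entered the mouth without touching it. The sealing strips were felt at about 5 to 9 N before I let go. The wall moved in about 4.8 mm while the cam drew it, then stopped.
- **Cam:** The torque stayed level at about 0.25 N m, then rose to 0.33 N m once the wall had stopped, which I read as about 0.12 rad past home. I stopped there. I could not measure the clamping force (over 18 N needed). Vertical force while turning stayed within about 2 N.
- **Uncertain readings:**
  - The torque was noisy, and I first took a small rise too early as the joint going tight. The side pictures showed the wall still moving, so I went on.
  - From the gripper's turn the cam angle came out near or above 1.5 rad. Part of that is twist between gripper and driver, which showed when I backed off.
  - The two ends of the wall read about 0.8 mm apart in the side view. That is about 0.01 rad, or picture error.
- **Screwdriver:** It went into its hole freely and met the block's top at the gripper height of the pick-up (0.1027 m against 0.1026 m). After release the wrist force was about zero, so it did not stay in the gripper. Its final upright stance was not seen.
- **Bystanders:** No contact with any of them was felt at any check, but I did not check them in a final picture.

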